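# Slide a spacer along the datum rail into its nest and latch it

### The arm

A 6-joint arm with a two-finger parallel gripper is mounted at the origin on a cart in front of the work surface, level with it; the furniture and walls round the work are solid. World frame = base frame: x ahead of the robot, y to its left, z up, the work surface at z = 0. Lengths are in m, angles in rad, forces in N, time in s.
With the tool pointing down it reaches from about 0.225 to 0.725 m from the base axis. Payload 3.1 kg.
Tool frame: the origin (TCP) lies at the very end of the fingers, on their centre line; the grasp point (between the pads) lies 19 mm behind it (robot.pinch_z is the distance from the TCP to the grasp point, in m); z points along the fingers, x is the direction in which the jaws open and shut, and the axes are right-handed (so a half turn about z gives the same grasp; the last joint's range is limited). The gripper opens to 85 mm and grips with 20 to 120 N. Pads are 22 mm wide; open, the fingers measure 114 mm over their backs; the gripper's body (76 mm by 85 mm) begins 54 mm behind the grasp point. The pads swing forward as they close: fully open they stand 13 mm farther back than shut.
Start: joints at [1.167, 0.048, 0.099, 1.622, 0, 1.443], TCP at [0.143, 0.505, 0.204] pointing down, gripper open.
Joint ranges: [-2.91, 2.91], [-0.99, 1.94], [-1.21, 1.42], [-2.12, 2.29], [-1.49, 1.47], [-3.14, 3.14]. Speed limits (rad/s): [2.79, 2.79, 3.14, 3.14, 3.14, 3.14].

### API

Orientations are given as a unit quaternion [x, y, z, w].
In Python, from station import robot gives the robot as it stands.
- The arm moves only by the tool carry_out, never from a script. Its argument "rows" is a list of rows, each an object with "linear": the shift along the tool's x, y, z in m, a list of three; "turn": the turn about the tool's z in rad. A call has 1 to 8 rows; each row is the pose to reach, as a shift and turn from the pose commanded when the call began, along the tool's axes at that moment; what a row does not reach only later rows make up. A row lasts 1/10 s, in which the tool goes at most 50 mm and 8.59 degrees, less where a joint would pass 70% of its speed; a pose out of reach is approached as far as the arm can. A call with a gripper value outside its range is refused whole. "gripper" is the finger opening in m, from 0 to 0.0854, set as the call begins (left out, the last holds). The fingers move at their own pace and stop on an object; "squeeze" is the grip in N (left out, the last holds). Time passes only in rows, so rows that repeat a pose let the fingers close. It gives the time, the measured TCP pose, the force and the opening at its end, in the units of the state.
- robot.state(): the state, without advancing time (a new reading comes with each control period).
- robot.read_camera(name): name is "side" or "top"; returns a dict with "color" (400x640x3 uint8, blue, green, red), "range_z" (400x640 float32, m along the optical axis (not along the pixel's ray), 0 where there is no reading), "fx", "fy", "cx", "cy" (pixels), "rvec" (rotation vector, rad) and "tvec" (3), from world to camera coordinates, as OpenCV has them. Camera axes: x right, y down, z forward; pixel columns grow to the right and rows downward; lengths in m; the calibration is good to about 2 mm. A picture is of the moment at which its call begins.
- robot.finish_job(): hands the job in, once; it reports no verdict.
The state is a dict: "time": time; "qpos": joint angles; "qd": joint speeds; "tau": joint torques, N m; "ee_pos": TCP position; "orientation": TCP orientation; "wrist_force": force on the tool from outside, world axes, zero at the start; "ft_torque": the same for the moment, N m; "finger_gap": finger opening in m.
Only numpy, scipy, OpenCV 4.12 (cv2) and the standard library are available. Lean on these libraries where they do the work, as an engineer would, in place of code of your own. Each camera call takes 0.05 s, during which the arm holds its last target.

### The job

Load the brass spacer into the corner nest of the inspection fixture without picking it up: with the fingertips, push it across the plate until its long side lies flat against the datum rail, well before the nest. Then keep it against the rail while you slide it along, past the spring roller, until it is fully home on the end stop. Finally push the red-knobbed latch fully shut behind it, leaving everything else on the bench where it is.

Things in the scene. Friction and masses are not known exactly. Their poses are not given: they have to be found in the camera images.
- fixture: Inspection fixture, fixed to the bench: grey plate 140 (x) x 240 (y) x 12 mm, origin at the centre of its underside, plate top 12 mm above it. The other entries give fixture coordinates: mm in these axes. The dark datum rail runs along y at the far (+x) side; the corner nest is at the -y end. Nothing else stands up from the plate than the parts listed.
- rail_face (a point): On the foot of the datum rail's face, fixture x = +30, y = +40, z = +12. The face is the plane x = +30; the rail is 22 mm thick (to x = +52) and 8 mm high above the plate, from y = -115 to +115.
- nest_center (a point): Point on the plate's top where the spacer's origin lies when it is fully home (fixture x = +12, y = -65, z = +12). The end stop's face is the plane y = -90: 12 mm high above the plate, from x = -9 to +30.
- roller (a point): Centre of the white roller at rest (fixture x = -13, y = -74, z = +18), radius 9 mm, free to turn, on a spring. It stands 5 mm towards the rail out of a dark fork (x = -37 to -9, y = -90 to -56, 14 mm high above the plate). A spacer on the rail pushes it back 2 mm against about 5 N; it then presses the spacer to the rail.
- spacer: Loose brass block 36 (x) x 50 (y) x 16 (z) mm, about 0.2 kg, with two dark holes in its top; origin at the centre of its underside. It starts on the fixture's plate, 30 to 55 mm short of the rail and towards the +y end, turned up to about 0.5 rad. Fully home its long side is on the rail and its -y end on the end stop: origin at fixture x = +12, y = -65.
- latch (a joint): Swing latch on top of the rail, rad: 0 = fully shut, its arm pointing to the fixture's -x across the slide way, 2 mm behind the +y end of a spacer that is home. Grows as it opens, clockwise seen from above: pi/2 = along the rail to +y. Starts open, 1.75 to 2.2; hard stops at 0 and 2.4. It takes about 0.7 N at the knob to turn and stays where it is left.
- latch_pivot (a point): The latch's pivot: fixture x = +41, y = -33, z = +20.5 mm. The steel arm is 10 wide and 6 thick (z = +20.5 to +26.5).
- latch_knob (a point): Centre of the red upright knob at the latch's free end, 38 mm from the pivot: 13 mm in diameter; it stands up from the arm from fixture z = +26.5 to +47.5 mm, and this point is at fixture z = +38.5 mm.
- ring_gauge: Steel ring 58 mm across, 18 high, bystander; origin at the centre of its underside, as for all the following.
- bushing: Bronze bushing, 22 mm across, 21 high, bystander; it stands upright on the fixture plate beside the roller fork, about fixture x = -57, y = -87.
- gauge_block_1: Steel gauge block 9 x 30 x 12 mm, bystander.
- gauge_block_2: Steel gauge block 9 x 30 x 20 mm, bystander.
- gauge_block_3: Steel gauge block 9 x 35 x 9 mm, bystander.
- blower: Black rubber dust blower with a red nozzle, 47 x 150 x 47 mm, bystander.
- stylus_case: Flat case of styli 92 x 130 x 30 mm, bystander.
Mind the look-alikes: they are no part of the job. There is more than one size of the spacer; the job needs the smaller.

How it is judged:
On the way, in this order (a step that is already met when the one before it is completed fails the run):
1. the spacer lies with its long side flat against the rail, still well before the nest (x of spacer in the frame of fixture above 0.0095 m and y of spacer in the frame of fixture above -0.015 m and angle between the y axis of spacer and the y axis of fixture, either way round below 0.07 rad), for 0.1 s.
2. the spacer is fully home: on the rail and on the end stop, latch still open (x of spacer in the frame of fixture above 0.01 m and y of spacer in the frame of fixture below -0.0625 m and angle between the y axis of spacer and the y axis of fixture, either way round below 0.06 rad and value of joint latch above 0.3 rad), for 0.2 s.
At the end, for the whole second after the job is handed in: The spacer is at rest flat on the plate, within 2 mm of the rail and 2.5 mm of the end stop and square to them within 0.06 rad, and the latch is within 0.12 rad of fully shut; the robot is clear (x of spacer in the frame of fixture above 0.01 m and y of spacer in the frame of fixture below -0.0625 m and angle between the y axis of spacer and the y axis of fixture, either way round below 0.06 rad and z of spacer in the frame of fixture below 0.015 m and value of joint latch below 0.12 rad and linear speed of spacer below 0.01 m/s); the robot touches nothing.
It fails at once if the spacer is lifted (over 6 mm) or tipped (over 0.3 rad) (z of spacer in the frame of fixture above 0.018 m or angle between spacer's own z axis and vertical above 0.3 rad).
It fails at once if the spacer leaves the rail by more than 6 mm on its way along to the nest (centre at fixture y below -15 mm) (y of spacer in the frame of fixture below -0.015 m and x of spacer in the frame of fixture below 0.006 m).
It fails at once if the spacer is pushed off the plate (z of spacer in the frame of fixture below 0.006 m).
It fails at once if another thing on the bench is moved by more than 20 mm (distance of any of ring_gauge, bushing, gauge_block_1, gauge_block_2, gauge_block_3, blower, stylus_case from where it was at the start of the episode above 0.02 m).
It also fails if it takes over 64 s, if anything falls off the work surface, if the arm or the gripper's body presses on something with over 40 N, if the wrist force passes 120 N, or if a joint passes its speed limit or range.

## Working session

There is one attempt and no reset: what is moved stays moved. The work goes in short steps, Python scripts to look and compute and a tool call to move; the robot and the scene stay as the last step left them, time stands still between calls to the robot, and variables do not carry over. Pictures are saved under pics/ and viewed, and the job is handed in when it is done.

Besides the shell and the picture viewer there is one more tool, called after "Emit:" as name([rows], argument=value, ...), one row to a line, values as JSON. carry_out: Moves the arm, as the interface text tells. Its arguments: {"type":"object","properties":{"rows":{"type":"array","items":{"type":"object","properties":{"linear":{"type":"array","items":{"type":"number"}},"turn":{"type":"number"}}}},"gripper":{"type":"number"},"squeeze":{"type":"number"}},"required":["rows"]}

```bash
mkdir -p pics; ls; python3 - <<'E'
from station import robot
import cv2,numpy as np
print(robot.state())
for n in("top","side"):
    c=robot.read_camera(n); cv2.imwrite(f"pics/{n}0.png",c["color"]); np.savez(f"{n}0.npz",**c)
    print({k:v for k,v in c.items() if k not in("color","range_z")})
E
```

```text
pics
{'time': 0.0, 'qpos': array([1.16723379e+00, 4.87648960e-02, 9.75986717e-02, 1.62201594e+00,
       3.19837614e-05, 1.44296772e+00]), 'qd': array([-0.00023973,  0.00190866,  0.00226266, -0.00043751, -0.00036273,
        0.00049084]), 'tau': array([-2.03213393e-03, -3.38785386e+01,  3.20013428e+01,  2.04850186e-02,
       -2.40130694e-04,  2.62993595e-06]), 'ee_pos': array([0.14267951, 0.5045331 , 0.20231032]), 'orientation': array([ 7.97574900e-01,  6.03218746e-01, -1.04335497e-03,  5.78548755e-04]), 'wrist_force': array([0.11342956, 0.0435362 , 0.1014204 ]), 'ft_torque': array([ 0.04178326, -0.02202363, -0.00588715]), 'finger_gap': 0.08516865148954071}
{'fx': 475.83283544309404, 'fy': 475.83283544309404, 'cx': 315.9665440329605, 'cy': 203.9109966116821, 'rvec': array([ 2.19068103, -2.16402523,  0.10998935]), 'tvec': array([-0.09529107,  0.5663954 ,  1.38807962])}
{'fx': 434.0853250459366, 'fy': 434.0853250459366, 'cx': 324.65378635876294, 'cy': 198.85721221088082, 'rvec': array([ 0.61508488,  2.8464307 , -0.80334704]), 'tvec': array([ 0.54757618, -0.11021533,  1.15764667])}
```

View pics/top0.png

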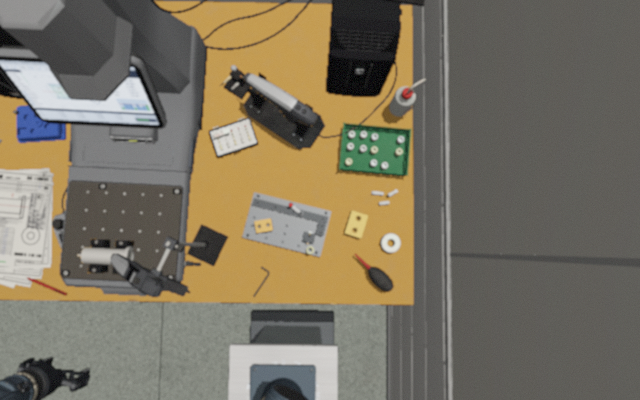

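View pics/side0.png

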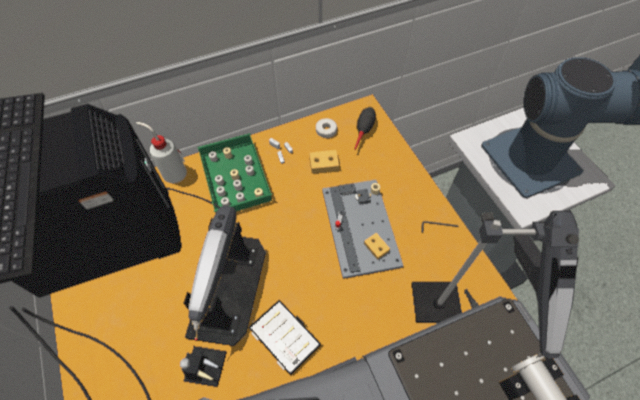

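The top view shows the fixture plate spanning about (245-330, 192-255). The rail is on its upper side, the roller fork near (310,240), the spacer near (263,226) and the red knob near (291,207). The larger look-alike is off the plate at (356,225).

```bash
python3 - <<'E'
import cv2,numpy as np
t=cv2.imread("pics/top0.png"); cv2.imwrite("pics/top0c.png",cv2.resize(t[185:265,235:340],None,fx=7.5,fy=7.5,interpolation=cv2.INTER_CUBIC))
t=cv2.imread("pics/side0.png"); cv2.imwrite("pics/side0c.png",cv2.resize(t[170:285,310:415],None,fx=5,fy=5,interpolation=cv2.INTER_CUBIC))
E
```

```text
(no output)
```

View pics/top0c.png

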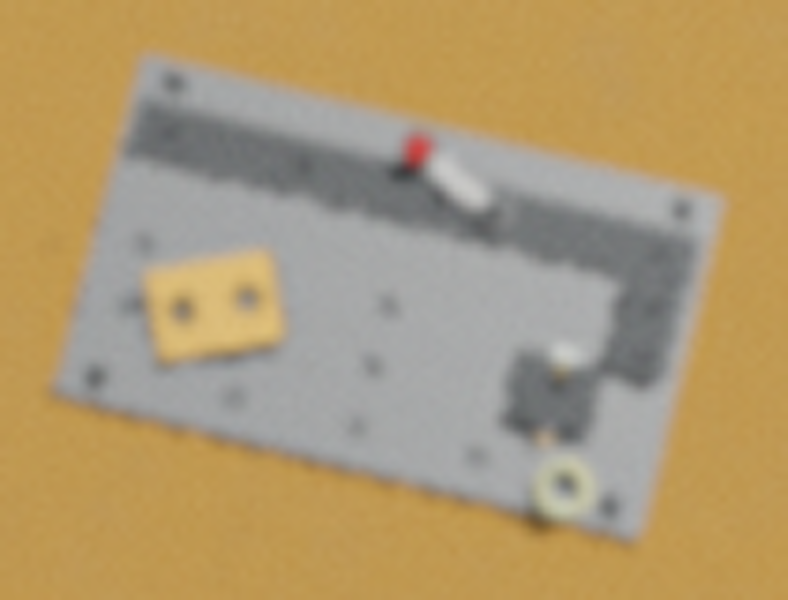

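View pics/side0c.png

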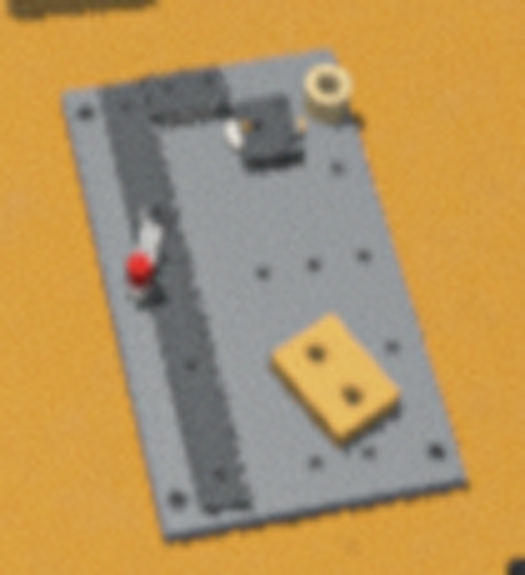

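```bash
cat > h.py <<'E'
import cv2,numpy as np
from scipy.optimize import least_squares
def cam(n,tag="0"):
    c=np.load(f"{n}{tag}.npz"); K=np.array([[c["fx"],0,c["cx"]],[0,c["fy"],c["cy"]],[0,0,1]]); R=cv2.Rodrigues(c["rvec"])[0]; return c,K,R,c["tvec"]
def unproj(n,uv,z):
    c,K,R,t=cam(n); uv=np.atleast_2d(np.array(uv,float)); out=[]
    for u,v in uv:
        d=R.T@np.linalg.inv(K)@[u,v,1]; o=-R.T@t; s=(z-o[2])/d[2]; out.append(o+s*d)
    return np.array(out)
def crop(p,off,s): return (np.array(p,float)+.5)/s-.5+np.array(off)
def rect(P,cor):
    # fit pose x,y,yaw of cor (local corner list) to P
    def f(q):
        c,s=np.cos(q[2]),np.sin(q[2]); return (cor@np.array([[c,s],[-s,c]])+q[:2]-P[:,:2]).ravel()
    r=least_squares(f,[*P[:,:2].mean(0),0]); return r.x,r.fun.reshape(-1,2)
def tofix(F,P):
    c,s=np.cos(F[2]),np.sin(F[2]); d=np.asarray(P)[...,:2]-F[:2]; return d@np.array([[c,-s],[s,c]])
def toworld(F,p):
    c,s=np.cos(F[2]),np.sin(F[2]); return np.asarray(p)@np.array([[c,s],[-s,c]])+F[:2]
E
python3 - <<'E'
from h import *
cor=np.array([[.07,.12],[.07,-.12],[-.07,-.12],[-.07,.12]])
T=lambda p:crop(p,(235,185),7.5); S=lambda p:crop(p,(310,170),5)
pl={"top":T([(147,57),(724,197),(638,542),(57,395)]),"side":S([(165,530),(63,93),(332,50),(464,480)])}
sp={"top":T([(143,268),(268,248),(286,345),(158,363)]),"side":S([(330,315),(400,385),(342,435),(271,355)])}
kn={"top":T([(418,148)]),"side":S([(138,262)])}
np.set_printoptions(precision=4,suppress=True)
for n in pl:
    P=unproj(n,pl[n],.012); F,r=rect(P,cor); print(n,"fix",F,"\n",r*1e3)
    Q=unproj(n,sp[n],.028); q=tofix(F,Q); print("spacer",q.mean(0),"edges",[np.linalg.norm(q[i]-q[i-1]) for i in range(4)],"\n",q)
    d=[q[i]-q[i-1] for i in range(4)]; print([np.degrees(np.arctan2(*e[::-1])) for e in d])
    k=tofix(F,unproj(n,kn[n],.042)); print("knob",k, np.arctan2(k[0,1]+.033,-(k[0,0]-.041)),np.hypot(k[0,1]+.033,k[0,0]-.041))
    c,K,R,t=cam(n)
E
```

```text
top fix [ 0.507  -0.0018 -0.2316] 
 [[ 0.637   1.078 ]
 [-1.0324 -0.5216]
 [ 0.3392 -1.2721]
 [ 0.0562  0.7157]]
spacer [-0.0209  0.066 ] edges [np.float64(0.037952414523023746), np.float64(0.04982816602273769), np.float64(0.038967095234108934), np.float64(0.05076369446601614)] 
 [[-0.0132  0.0968]
 [ 0.0064  0.051 ]
 [-0.029   0.0345]
 [-0.048   0.0816]]
[np.float64(23.58305072277216), np.float64(-66.89503873536977), np.float64(-155.06790133665967), np.float64(111.98051309320361)]
knob [[0.058  0.0024]] 2.01919516637638 0.03923661251934548
side fix [ 0.5083 -0.     -0.2362] 
 [[ 1.8616  1.8208]
 [-0.1727 -1.2666]
 [-0.9257 -0.9694]
 [-0.7632  0.4151]]
spacer [-0.022   0.0638] edges [np.float64(0.035050376613912165), np.float64(0.04635096258472209), np.float64(0.03737768420752766), np.float64(0.04979420262740813)] 
 [[-0.0268  0.035 ]
 [-0.0492  0.0756]
 [-0.017   0.0946]
 [ 0.0049  0.0499]]
[np.float64(-154.89137201827955), np.float64(118.86989924959992), np.float64(30.535936693010832), np.float64(-63.87776389302751)]
knob [[ 0.0569 -0.0016]] 2.038315725011059 0.035211431181558575
```

```bash
cat >> h.py <<'E'
F=np.array([.5076,-.001,-.234])
def world(n,tag="0"):
    c,K,R,t=cam(n,tag); v,u=np.mgrid[:400,:640]; z=c["range_z"]
    P=np.stack([(u-K[0,2])/K[0,0]*z,(v-K[1,2])/K[1,1]*z,z],-1); return (P-t)@R, z>0
E
python3 - <<'E'
from h import *
np.set_printoptions(precision=3,suppress=True)
for n in("top","side"):
    c,K,R,t=cam(n)
    pts=np.array([[.143,.505,.204],[0,0,0],[.143,.505,.4]])
    print(n,cv2.projectPoints(pts,c["rvec"],t,K,None)[0].reshape(-1,2))
W1,m1=world("top");W2,m2=world("side")
P=np.vstack([W1[m1],W2[m2]])
# height map 5cm cells
for x in np.arange(.9,-.05,-.05):
    r=[]
    for y in np.arange(.6,-.4,-.05):
        s=P[(abs(P[:,0]-x)<.025)&(abs(P[:,1]-y)<.025)&(P[:,2]<1)]
        r.append("%4d"%(1000*np.percentile(s[:,2],98)) if len(s)>3 else "  --")
    print("%.2f"%x," ".join(r))
print(toworld(F,np.array([[-.078,.066],[.012,.066]])))
E
```

```text
top [[ 78.24  362.721]
 [283.301 398.071]
 [ 32.606 385.054]]
side [[707.158 336.025]
 [529.98  157.53 ]
 [825.092 296.305]]
0.90  393  390   --   --   --  588  293  162   33   39  178  184    9    6  299  302  304  304  300  178
0.85  398  398   --  667  667  663  385  115    5   17  173  187  192  191   16    6    5    8  114  144
0.80  315  319  440  665  665  653  319  102   33   20   18   16  190  189  176   37   35   34   35   36
0.75  194  199  202  444  446  417  196   83   31   24   19    5   16  160   13   35   27   28    8   35
0.70   97  100  100  101  101   99   96   77   18    7    5    5    6    5    6   36   24   23   23   36
0.65   93   94   94   95   96   94   92    7    5    6    5    5    5    5    5   18   34   34   34   35
0.60   96   97   96   94   94   94   93    5    6    6   20   17   13    5    6    6    6    9   21   15
0.55   95   97   96   96   95   94   94    6    5    5   22   24   46   29   23   11   25   23   11    5
0.50   96   97   96   94   94   94   94   19   17   10   30   32   18   26   28    7   27   25   21    7
0.45   97  149  153  150  156 
[... 351 characters left out ...]
  5    6    6    5    5    5   38    5
0.25   -3   --   --   --    1   -1   -1    0    0    1   -1    0    0    2    1    0   -1    0    1    2
0.20 -703  377  510 -706 -707 -708 -705 -709 -705 -707 -707 -710 -710 -707 -711 -705 -710 -709 -702 -707
0.15 -707  349  529  563 -706 -708 -702 -707 -616    4    4    5    4    4    4    4 -706 -705 -708 -710
0.10 -707 -708  418  350 -703 -706 -708 -705 -615    5   14  234  272  261   12    5 -709 -708 -707 -709
0.05 -705 -707 -706 -704 -706 -705 -707 -705 -617    5   16  290  291  290   19    5 -707 -708 -710 -707
-0.00 -706 -706 -705 -707 -704 -703 -705 -712 -713    4   14  291  292  292   15    4 -708 -706 -705 -709
[[0.447 0.081]
 [0.535 0.06 ]]
```

Emit:
carry_out([
  {"linear": [-0.05,0.015,0]},
  {"linear": [-0.1,0.03,0]},
  {"linear": [-0.15,0.046,0]},
  {"linear": [-0.19,0.06,0]},
  {"linear": [-0.235,0.072,0]},
  {"linear": [-0.272,0.084,0]},
  {"linear": [-0.272,0.084,0]},
  {"linear": [-0.272,0.084,0],"turn": -0.04},
], gripper=0.016)

```text
invalid input at $.rows[0]: expected keys linear, turn
```

Emit:
carry_out([
  {"linear": [-0.05,0.015,0],"turn": 0},
  {"linear": [-0.1,0.03,0],"turn": 0},
  {"linear": [-0.15,0.046,0],"turn": 0},
  {"linear": [-0.19,0.06,0],"turn": 0},
  {"linear": [-0.235,0.072,0],"turn": 0},
  {"linear": [-0.272,0.084,0],"turn": 0},
  {"linear": [-0.272,0.084,0],"turn": 0},
  {"linear": [-0.272,0.084,0],"turn": -0.04},
], gripper=0.016)

```text
time: 0.9
ee_pos: [0.15, 0.2201, 0.2034]
orientation: [0.786, 0.618, 0.001, -0.0]
wrist_force: [-0.4, -0.1, -0.6]
finger_gap: 0.016
```

Emit:
carry_out([
  {"linear": [-0.03,0.035,0],"turn": 0},
  {"linear": [-0.06,0.07,0],"turn": 0},
  {"linear": [-0.09,0.1,0],"turn": 0},
  {"linear": [-0.112,0.13,0],"turn": 0},
  {"linear": [-0.105,0.175,0],"turn": 0},
  {"linear": [-0.095,0.22,0],"turn": 0},
  {"linear": [-0.08,0.265,0.02],"turn": 0},
  {"linear": [-0.065,0.31,0.04],"turn": -0.005},
])

```text
time: 1.7
ee_pos: [0.436, 0.085, 0.1641]
orientation: [0.784, 0.621, 0.001, 0.0]
wrist_force: [0.4, -0.4, 0.6]
finger_gap: 0.0159
```

```bash
cat > st.py <<'E'
from h import *
from station import robot
s=robot.state(); q=s["orientation"]
y=2*np.arctan2(q[1],q[0])
print("t",round(s["time"],2),"fix mm",np.round(tofix(F,s["ee_pos"])*1e3,1),"z",round(s["ee_pos"][2]*1e3,1),"toolx yaw rel fix y",round(y-np.pi/2-F[2],4),"q",np.round(s["qpos"],2),"f",np.round(s["wrist_force"],1),s["finger_gap"])
E
python3 st.py
```

```text
t 1.7 fix mm [-89.5  67.1] z 164.1 toolx yaw rel fix y 0.0027 q [ 0.04 -0.17 -0.19  1.55  0.    0.27] f [ 0.4 -0.4  0.6] 0.01592378877514125
```

Emit:
carry_out([
  {"linear": [0,0.01,0.05],"turn": 0},
  {"linear": [0,0.01,0.1],"turn": 0},
  {"linear": [0,0.01,0.13],"turn": 0},
  {"linear": [0,0.01,0.144],"turn": 0},
  {"linear": [0,0.01,0.144],"turn": 0},
  {"linear": [0,0.01,0.144],"turn": 0},
])

```text
time: 2.3
ee_pos: [0.4441, 0.0827, 0.022]
orientation: [0.784, 0.621, 0.001, 0.001]
wrist_force: [-0.4, -0.4, 0.2]
finger_gap: 0.0162
```

```bash
cat > look.py <<'E'
import sys
from h import *
from station import robot
tag=sys.argv[1]
for n in("top","side"):
    c=robot.read_camera(n); np.savez(f"{n}{tag}.npz",**c)
    i=c["color"]; i=i[185:265,235:340] if n=="top" else i[160:285,300:425]
    cv2.imwrite(f"pics/{n}{tag}.png",cv2.resize(i,None,fx=(s:=7.5 if n=="top" else 4.8),fy=s,interpolation=cv2.INTER_CUBIC))
E
python3 st.py; python3 look.py 1
```

```text
t 2.3 fix mm [-81.1  66.7] z 22.0 toolx yaw rel fix y 0.0036 q [ 0.04 -0.11 -0.41  1.26  0.    0.27] f [-0.4 -0.4  0.2] 0.016170215401984104
```

View pics/top1.png

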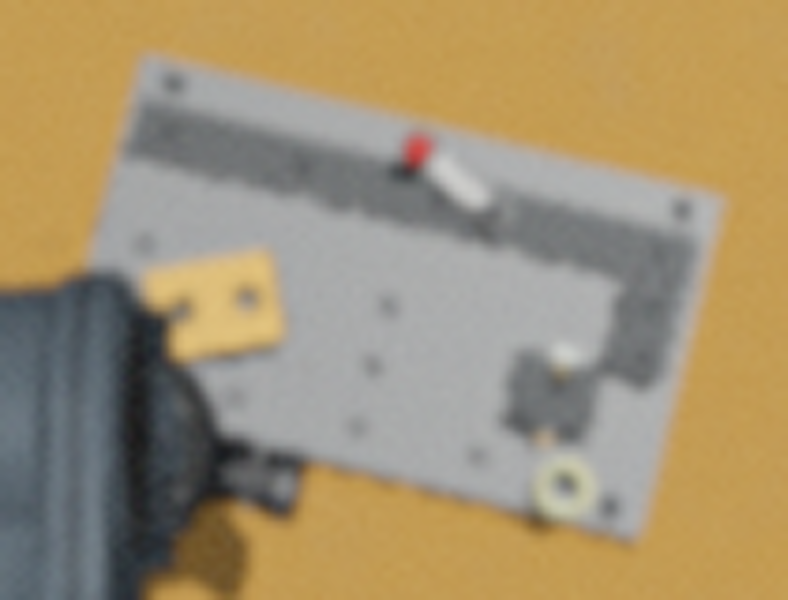

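View pics/side1.png

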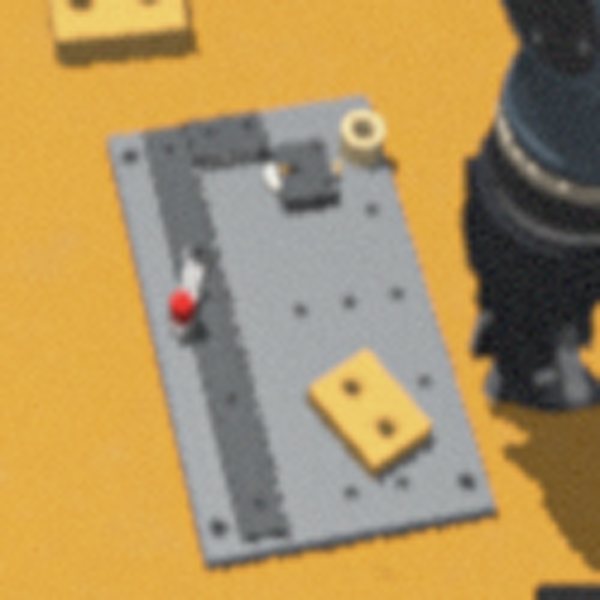

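The side view shows the fingertips at about (535,390), just outside the plate and level with the spacer at (370,410). Next I lower them and push towards the rail.

Emit:
carry_out([
  {"linear": [0,0,0.003],"turn": 0.0036},
  {"linear": [0,0,0.005],"turn": 0.0036},
  {"linear": [0,0.006,0.005],"turn": 0.0036},
  {"linear": [0,0.012,0.005],"turn": 0.0036},
  {"linear": [0,0.018,0.005],"turn": 0.0036},
  {"linear": [0,0.024,0.005],"turn": 0.0036},
  {"linear": [0,0.03,0.005],"turn": 0.0036},
  {"linear": [0,0.035,0.005],"turn": 0.0036},
])

```text
time: 3.2
ee_pos: [0.4777, 0.0742, 0.0156]
orientation: [0.785, 0.619, 0.0, -0.0]
wrist_force: [0.5, -0.6, 0.7]
finger_gap: 0.0158
```

```bash
python3 st.py; python3 look.py 2
```

```text
t 3.2 fix mm [-46.5  66.2] z 15.6 toolx yaw rel fix y -0.0006 q [ 0.02 -0.02 -0.34  1.24  0.    0.25] f [ 0.5 -0.6  0.7] 0.015804332537261826
```

View pics/side2.png

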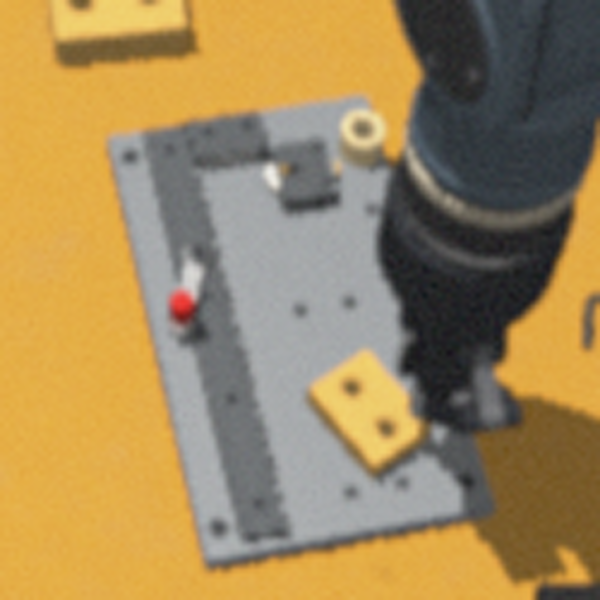

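```bash
python3 - <<'E'
from h import *
c,K,R,t=cam("side")
x=toworld(F,[-.0465,.0662]); ty=lambda a,b,z:[*toworld(F,[-.0465+b,.0662+a]),z]
pts=np.array([[*x,.0156],ty(.008,.011,.0156),ty(.008,-.011,.0156),ty(.02,.011,.0156),ty(-.008,.011,.0156),ty(-.02,.011,.0156)])
p=cv2.projectPoints(pts,c["rvec"],t,K,None)[0].reshape(-1,2)
print((p-[300,160]+.5)*4.8)
i=np.load("side2.npz")["color"]
cv2.imwrite("pics/side2z.png",cv2.resize(i[225:265,360:420],None,fx=12,fy=12,interpolation=cv2.INTER_CUBIC))
E
```

```text
[[418.97011563 410.16622815]
 [401.2141267  428.99287838]
 [445.53067936 421.07427154]
 [407.79480525 451.56831025]
 [392.56517221 399.3220958 ]
 [386.17051406 377.3848186 ]]
```

View pics/side2z.png

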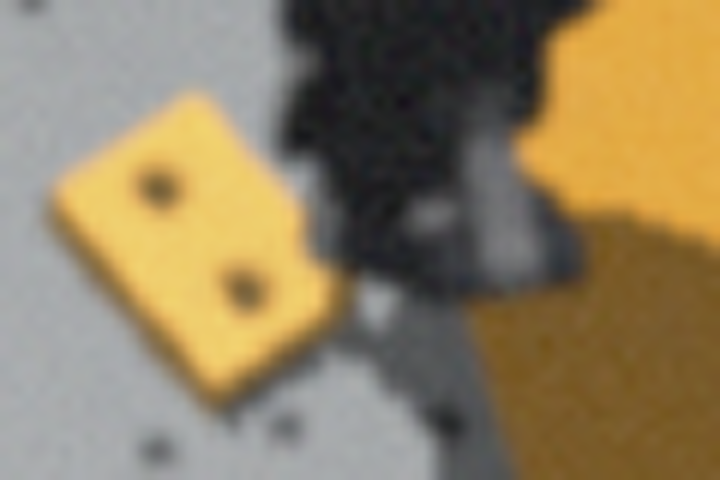

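View pics/top2.png

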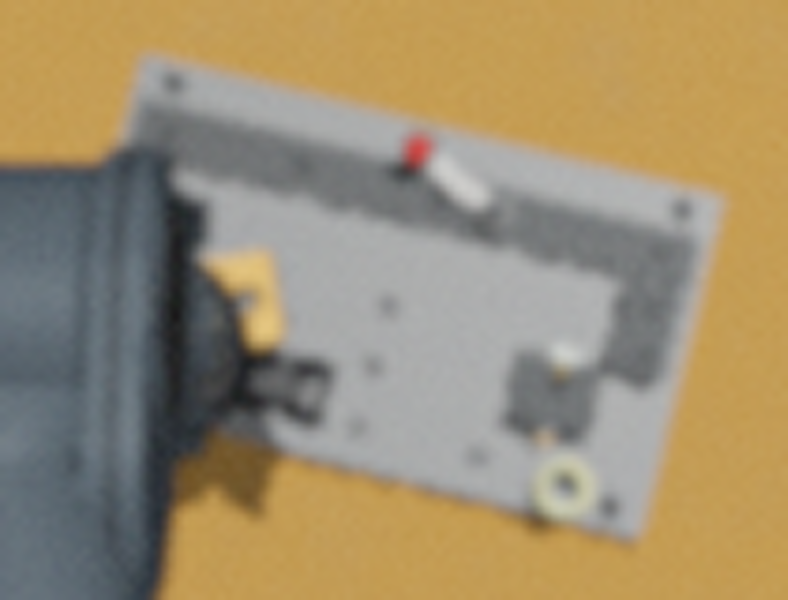

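Emit:
carry_out([
  {"linear": [0,0.004,0],"turn": 0},
  {"linear": [0,0.008,0],"turn": 0},
  {"linear": [0,0.01,0],"turn": 0},
])

```text
time: 3.6
ee_pos: [0.4872, 0.072, 0.0157]
orientation: [0.785, 0.62, 0.0, 0.0]
wrist_force: [0.2, -0.4, 0.5]
finger_gap: 0.0162
```

```bash
python3 st.py; python3 look.py 3;python3 - <<'E'
from h import *
i=np.load("side3.npz")["color"]
cv2.imwrite("pics/side3z.png",cv2.resize(i[225:265,360:420],None,fx=12,fy=12,interpolation=cv2.INTER_CUBIC))
E
```

```text
t 3.6 fix mm [-36.8  66.3] z 15.7 toolx yaw rel fix y -0.0005 q [ 0.01  0.01 -0.32  1.24 -0.    0.24] f [ 0.2 -0.4  0.5] 0.016175208032532747
```

View pics/side3z.png

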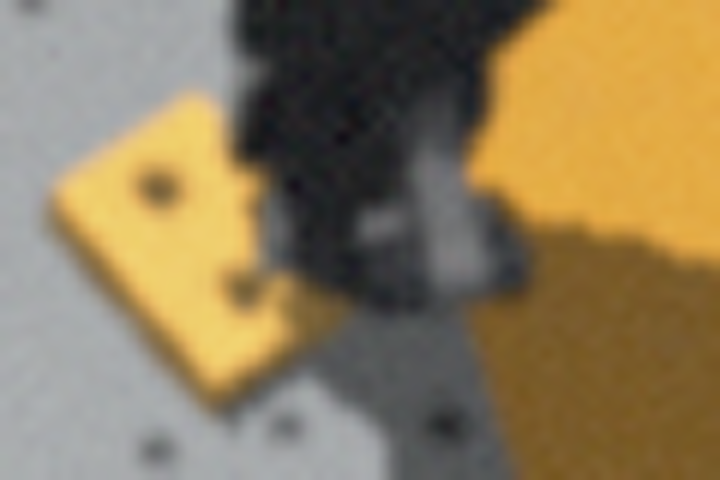

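```bash
python3 - <<'E'
from h import *
np.set_printoptions(precision=0,suppress=True,linewidth=220)
W,m=world("side","3")
P=np.dstack([tofix(F,W.reshape(-1,3)).reshape(400,640,2),W[...,2:]])*1e3
for v in range(236,254,1):
    print(v,[tuple(int(a) for a in P[v,u]) if m[v,u] else '-' for u in range(378,406,2)])
E
```

```text
236 [(-25, 54, 46), (-26, 60, 57), (-32, 59, 53), (-21, 88, 115), (-26, 86, 108), (-29, 89, 112), (-25, 104, 144), (-28, 107, 149), (-31, 109, 151), (-36, 108, 147), (-40, 109, 148), (-88, 41, -2), (-92, 43, 0), (-97, 43, -1)]
237 [(-29, 47, 25), (-28, 59, 49), (-32, 59, 48), (-21, 89, 111), (-26, 88, 107), (-30, 88, 107), (-38, 84, 94), (-28, 108, 146), (-31, 111, 150), (-35, 111, 149), (-40, 111, 147), (-86, 44, 0), (-91, 46, 0), (-96, 46, -1)]
238 [(-28, 50, 26), (-28, 59, 45), (-23, 77, 82), (-22, 88, 105), (-26, 88, 103), (-33, 84, 93), (-38, 85, 92), (-41, 87, 94), (-31, 111, 147), (-35, 111, 145), (-39, 113, 147), (-87, 46, -3), (-91, 47, -2), (-95, 49, 0)]
239 [(-28, 52, 25), (-32, 53, 26), (-21, 82, 87), (-24, 86, 96), (-26, 90, 101), (-32, 88, 95), (-37, 88, 93), (-41, 89, 95), (-31, 113, 146), (-34, 114, 147), (-39, 114, 145), (-85, 49, 0), (-89, 51, 0), (-95, 50, -2)]
240 [(-26, 55, 28), (-31, 56, 27), (-25, 77, 72), (-24, 87, 93), (-27, 89, 95), (-32, 90, 95), (-35, 92, 98), (-40, 91, 94), (-31, 113, 141), (-34, 117, 147), (-39, 115, 142), (-84, 52, 0), (-88, 54, 1), (-9
[... 2222 characters left out ...]
9), (-69, 81, 10), (-77, 77, -1), (-82, 78, -1), (-86, 80, 1)]
251 [(-20, 82, 27), (-24, 82, 25), (-29, 82, 24), (-34, 83, 24), (-38, 83, 22), (-46, 79, 11), (-50, 80, 11), (-56, 80, 8), (-60, 81, 9), (-64, 82, 9), (-69, 83, 10), (-77, 79, -2), (-81, 79, -2), (-86, 81, -2)]
252 [(-19, 84, 27), (-24, 84, 25), (-27, 87, 29), (-33, 85, 22), (-40, 82, 15), (-45, 81, 10), (-49, 83, 11), (-54, 83, 10), (-59, 84, 10), (-64, 84, 8), (-68, 86, 11), (-76, 81, -2), (-82, 81, -5), (-85, 84, -1)]
253 [(-19, 86, 25), (-23, 88, 27), (-27, 89, 29), (-33, 86, 19), (-40, 83, 11), (-44, 84, 11), (-49, 84, 9), (-53, 86, 12), (-59, 85, 6), (-62, 88, 11), (-67, 89, 11), (-76, 83, -3), (-80, 85, -1), (-84, 86, 0)]
```

Emit:
carry_out([
  {"linear": [0,-0.02,-0.01],"turn": 0},
  {"linear": [0,-0.045,-0.01],"turn": 0},
  {"linear": [0,-0.045,-0.01],"turn": 0},
  {"linear": [0,-0.045,-0.01],"turn": 0},
])

```text
time: 4.1
ee_pos: [0.443, 0.0826, 0.0257]
orientation: [0.785, 0.62, 0.0, 0.0]
wrist_force: [0.8, 0.6, -0.1]
finger_gap: 0.0157
```

```bash
cat > tip.py <<'E'
import sys
from h import *
tag=sys.argv[1]
from station import robot
s=robot.state(); tcp=s["ee_pos"]; print(tcp,tofix(F,tcp)*1e3,s["finger_gap"])
W,m=world("side",tag)
P=W[m]; f=tofix(F,P); d=f-tofix(F,tcp)
k=(abs(d[:,0])<.025)&(abs(d[:,1])<.05)&(P[:,2]>.0)&(P[:,2]<.09)
o=np.argsort(P[k][:,2]); 
for i in o:
  if P[k][i,2]>.004 : print(np.round(d[k][i]*1e3).astype(int),int(P[k][i,2]*1e3),end="; ")
i=np.load(f"side{tag}.npz")["color"]
p=cv2.projectPoints(tcp[None],*[np.load(f"side{tag}.npz")[a] for a in("rvec","tvec")],cam("side")[1],None)[0].ravel(); print(p)
u,v=p.astype(int); cv2.imwrite(f"pics/side{tag}t.png",cv2.resize(i[v-30:v+15,u-30:u+30],None,fx=12,fy=12,interpolation=cv2.INTER_CUBIC))
E
python3 look.py 4; python3 tip.py 4
```

```text
[0.44376402 0.08243265 0.025854  ] [-81.44179375  66.35716766] 0.01586388852325001
[-6 15] 4; [17 20] 6; [ 21 -45] 6; [ 23 -21] 6; [ 17 -49] 6; [ 25 -13] 6; [ 24 -18] 7; [20  4] 7; [ 18 -27] 7; [19 17] 7; [ 14 -18] 7; [11 47] 7; [ 22 -33] 7; [ 11 -37] 7; [ 16 -46] 7; [ 16 -19] 7; [ 23 -47] 7; [21 17] 7; [24  1] 7; [18 30] 7; [ 21 -17] 7; [17 -6] 7; [24 -9] 8; [13 14] 8; [ 15 -32] 8; [ 20 -41] 8; [21 15] 8; [23 -1] 8; [ 13 -29] 8; [18 46] 8; [17 43] 8; [ 17 -32] 8; [24 50] 8; [ 12 -42] 8; [ 13 -12] 8; [ 17 -24] 8; [23 22] 8; [17 -8] 8; [18 38] 8; [14 16] 8; [ 25 -22] 8; [ 20 -14] 8; [21  7] 8; [ 24 -33] 8; [22 -6] 8; [24  9] 9; [18 -3] 9; [ 18 -21] 9; [ 12 -17] 9; [ 21 -11] 9; [ 13 -15] 9; [12 25] 9; [14 47] 9; [ 19 -35] 9; [ 20 -48] 9; [15 27] 9; [21 23] 9; [17 34] 9; [ 23 -30] 9; [21 33] 9; [17 49] 9; [ 18 -40] 9; [ 15 -23] 9; [12  9] 9; [ 12 -33] 9; [19  0] 9; [23 48] 9; [16  6] 9; [12 -9] 9; [14 39] 9; [ 13 -31] 9; [15 -7] 9; [ 19 -37] 9; [ 16 -10] 9; [19 26] 9; [22 35] 9; [ 21 -46] 9; [ 21 -19] 9; [13 37] 9; [22  0] 9; [16 14] 9; [24  7] 9; [ 16 -47] 9; [24 43] 9; [11 15] 9; [13 
[... 2002 characters left out ...]
7] 64; [ 8 21] 64; [ 4 22] 64; [ 9 16] 64; [ 7 -6] 65; [12 17] 65; [11 -8] 66; [ 5 -7] 67; [11 15] 67; [ 8 21] 67; [ 7 24] 68; [ 11 -10] 68; [ 8 -6] 68; [10 -7] 68; [ 8 19] 69; [11 14] 69; [ 8 17] 70; [ 5 23] 70; [ 3 -7] 70; [ 5 -7] 70; [10 17] 71; [ 11 -11] 71; [ 7 20] 71; [ 8 16] 72; [10 -7] 72; [12 13] 73; [ 8 -6] 73; [ 8 24] 74; [10 16] 74; [ 11 -13] 76; [ 12 -11] 76; [ 8 20] 77; [ 9 15] 77; [11 15] 77; [12 10] 77; [ 7 19] 78; [12 13] 78; [11 -9] 78; [ 7 -6] 78; [ 9 -6] 79; [12 -6] 79; [11 14] 79; [ 7 17] 80; [ 7 -7] 81; [ 11 -10] 82; [10 -6] 83; [11 14] 84; [ 7 21] 87; [ 12 -10] 87; [10 -9] 87; [  7 -11] 88; [  9 -11] 88; [ 8 -8] 88; [ 9 -6] 88; [ 12 -11] 89; [402.05430989 240.46832581]
```

View pics/side4t.png

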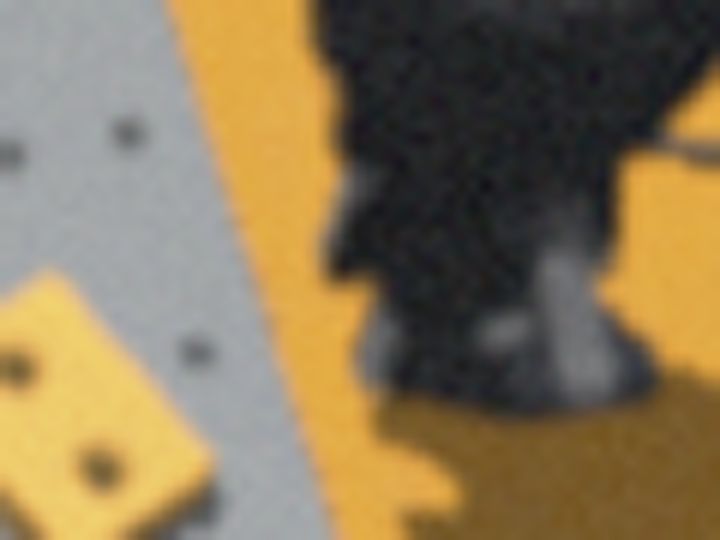

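```bash
python3 - <<'E'
from h import *
W,m=world("side","4")
tcp=tofix(F,[.4438,.0824])
P=np.dstack([tofix(F,W.reshape(-1,3)).reshape(400,640,2)-tcp,W[...,2:]])*1e3
for v in range(228,248,2):
    print(v,[(tuple(int(a) for a in P[v,u]) if m[v,u] else '-') for u in range(400,430,2)])
i=np.load("top4.npz")["color"]
E
```

```text
228 [(11, -6, 79), (7, -5, 78), (17, 18, 127), (15, 21, 133), (7, 16, 121), (11, 29, 147), (11, 35, 156), (9, 38, 163), (6, 41, 167), (0, 39, 161), (-3, 39, 159), (-6, 42, 163), (-70, -34, -3), (-74, -33, -1), (-80, -34, -5)]
230 [(9, -6, 68), (4, -6, 67), (17, 20, 122), (13, 21, 124), (9, 21, 121), (4, 21, 120), (9, 35, 148), (9, 41, 159), (6, 43, 162), (1, 42, 159), (-1, 44, 160), (-60, -26, 5), (-66, -26, 3), (-72, -28, -1), (-77, -27, -2)]
232 [(8, -6, 59), (2, -7, 55), (12, 14, 101), (12, 22, 114), (8, 23, 115), (0, 18, 103), (-2, 20, 105), (-7, 21, 106), (4, 43, 153), (1, 45, 156), (-2, 46, 156), (-60, -23, 0), (-65, -23, 0), (-70, -22, 0), (-75, -21, -1)]
234 [(-7, -28, 0), (-13, -29, -2), (12, 18, 98), (11, 22, 106), (6, 22, 104), (1, 22, 101), (-1, 24, 105), (-6, 24, 104), (4, 45, 148), (3, 49, 156), (-1, 50, 155), (-61, -21, -4), (-63, -17, 0), (-68, -16, 0), (-74, -17, -3)]
236 [(-6, -23, 0), (12, 12, 78), (12, 20, 93), (9, 22, 95), (6, 25, 100), (4, 28, 106), (0, 30, 108), (7, 46, 141), (4, 48, 144), (3, 52, 152), (0, 53, 153), (-9, 48, 139), (-62, -13, 0), (-68, -13, -2)
[... 404 characters left out ...]
-2, 62, 151), (-7, 61, 148), (-10, 62, 149), (-69, -2, -3)]
242 [(-2, -8, -1), (9, 16, 54), (8, 21, 64), (3, 22, 64), (12, 41, 106), (12, 47, 119), (11, 53, 130), (12, 60, 143), (10, 63, 150), (6, 63, 148), (1, 63, 146), (-2, 64, 148), (-6, 64, 146), (-10, 65, 146), (-67, 3, -2)]
244 [(0, -3, 0), (-4, -2, 0), (-10, -2, -1), (-14, -1, -1), (-19, 0, -1), (-22, 1, 1), (11, 55, 125), (12, 62, 139), (9, 65, 144), (5, 64, 142), (-47, 4, -1), (-51, 6, 0), (-56, 6, -1), (-62, 6, -5), (-65, 8, -1)]
246 [(1, 1, 0), (-3, 2, 0), (-8, 2, 0), (-13, 3, -1), (-17, 5, 0), (-21, 6, 0), (-27, 5, -3), (-31, 7, 0), (-37, 6, -4), (-40, 8, -1), (-45, 9, -2), (-49, 11, 0), (-54, 11, 0), (-59, 11, -2), (-63, 13, 0)]
```

```bash
python3 - <<'E'
from h import *
i=np.load("side4.npz")["color"]
cv2.imwrite("pics/side4full.png",cv2.resize(i[60:280,340:640],None,fx=2.6,fy=2.6,interpolation=cv2.INTER_CUBIC))
E
```

```text
(no output)
```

View pics/side4full.png

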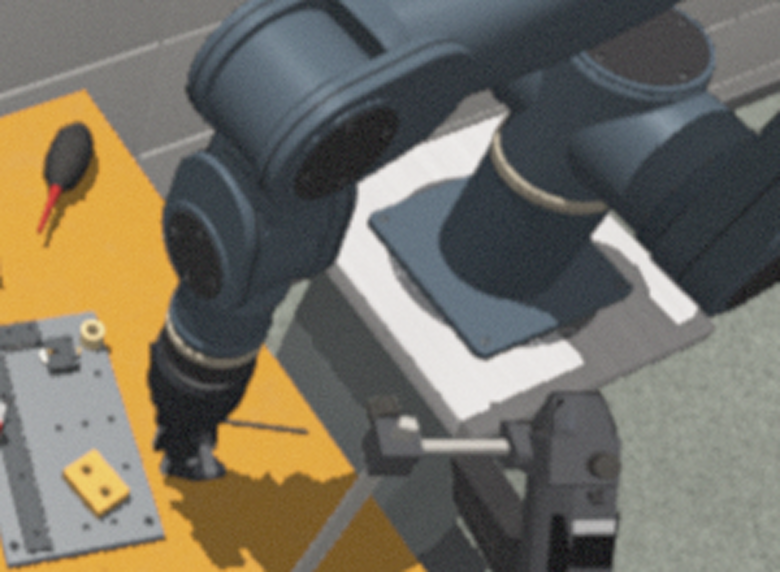

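Emit:
carry_out([
  {"linear": [0,0,0],"turn": 0},
  {"linear": [0,0,0],"turn": 0},
  {"linear": [0,0,0],"turn": 0},
], gripper=0)

```text
time: 4.5
ee_pos: [0.4433, 0.0824, 0.0256]
orientation: [0.785, 0.619, -0.0, -0.0]
wrist_force: [0.5, -1.2, -0.1]
finger_gap: 0.0001
```

```bash
python3 look.py 5;  python3 tip.py 5 | tr ';' '\n' | awk '$NF>16'; python3 - <<'E'
from h import *
W,m=world("side","5")
tcp=tofix(F,[.4438,.0824])
P=np.dstack([tofix(F,W.reshape(-1,3)).reshape(400,640,2)-tcp,W[...,2:]])*1e3
for v in range(230,250,1):
    print(v,[(tuple(int(a) for a in P[v,u]) if m[v,u] else '-') for u in range(396,416,2)])
E
```

```text
[7 7] 53
 [12  5] 56
 [10  7] 56
 [12 -2] 58
 [12  4] 59
 [8 7] 59
 [  7 -13] 61
 [12  2] 61
 [ 8 13] 61
 [13 -3] 61
 [11  0] 62
 [ 8 11] 62
 [ 4 15] 64
 [12  9] 64
 [ 7 15] 64
 [11  5] 66
 [12  0] 67
 [8 8] 67
 [11 -2] 67
 [ 5 14] 68
 [12  8] 68
 [10  9] 68
 [ 9 12] 69
 [12 -3] 70
 [8 8] 70
 [ 7 13] 71
 [ 8 15] 71
 [11 -5] 71
 [12  6] 73
 [8 7] 74
 [11  9] 74
 [12  4] 74
 [ 8 12] 75
 [12  2] 75
 [ 7 10] 76
 [11  8] 77
 [ 8 10] 79
 [12  2] 80
 [12  7] 81
 [12  0] 82
 [12  6] 82
 [10  9] 83
 [12 -2] 83
 [12 -3] 85
 [ 8 14] 87
 [12  5] 87
 [12 -4] 88
 [11 -1] 89
 [12  2] 89
 [402.26533448 240.43690945]
230 [(-1, -40, 0), (-5, -38, 2), (10, -5, 71), (13, 6, 94), (15, 17, 116), (11, 17, 114), (3, 13, 104), (0, 14, 104), (9, 35, 149), (9, 41, 160)]
231 [(-1, -39, -2), (-5, -37, 0), (10, -3, 70), (11, 5, 87), (11, 13, 102), (10, 17, 109), (4, 15, 105), (1, 18, 108), (-3, 17, 105), (8, 41, 156)]
232 [(0, -36, -2), (-4, -34, 0), (10, -2, 67), (11, 5, 82), (12, 14, 101), (8, 15, 101), (5, 18, 105), (0, 18, 104), (-2, 20, 106), (-6, 22, 108)]
233 [(0, -33, 0), (-4, -34, -4), (11, 0, 67), (11, 
[... 1665 characters left out ...]
), (-28, 1, 0), (11, 61, 138)]
245 [(12, 2, 11), (4, -2, -1), (0, -1, -1), (-5, -2, -4), (-9, 0, -1), (-14, 0, -2), (-18, 2, -1), (-23, 3, -1), (-26, 5, 3), (-32, 4, -1)]
246 [(12, 3, 8), (5, 0, -1), (0, 0, -1), (-3, 2, 0), (-7, 3, 0), (-13, 2, -3), (-17, 5, 0), (-22, 5, -1), (-26, 6, 0), (-32, 6, -3)]
247 [(14, 7, 12), (5, 2, -2), (2, 4, 1), (-2, 4, 0), (-7, 5, 0), (-12, 6, 0), (-17, 6, -2), (-22, 6, -3), (-25, 9, 0), (-30, 10, 0)]
248 [(15, 10, 13), (7, 5, 0), (2, 6, 0), '-', (-6, 8, 0), (-11, 9, 0), (-14, 11, 2), (-20, 10, -1), (-25, 10, -2), (-29, 12, 0)]
249 [(15, 12, 11), '-', (2, 7, -2), (0, 10, 0), (-5, 11, 1), (-10, 11, 0), (-16, 10, -4), (-20, 12, -1), (-24, 13, -1), (-29, 13, -3)]
```

View pics/side5t.png

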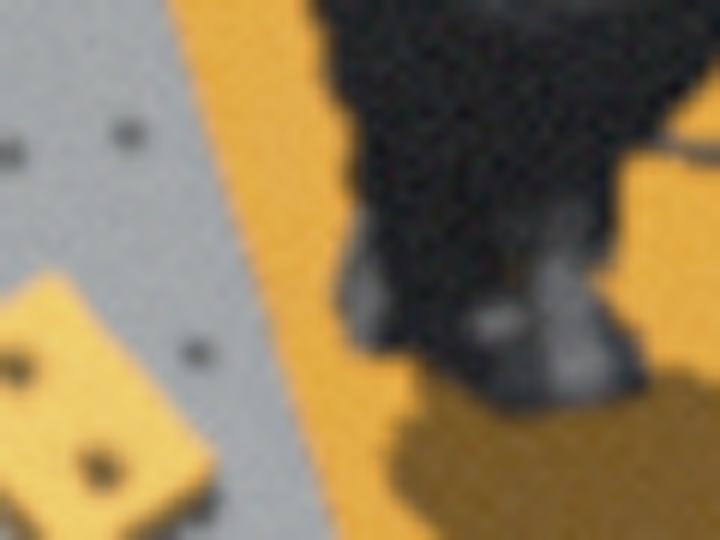

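The range picture shows the fingertips ending at about z = 53 mm, while the reported TCP z is 26 mm. The fingers therefore passed above the spacer, which did not move. I'll go down in steps, watching the force, and re-measure.

Emit:
carry_out([
  {"linear": [0,0,0.005],"turn": 0},
  {"linear": [0,0,0.01],"turn": 0},
  {"linear": [0,0,0.015],"turn": 0},
  {"linear": [0,0,0.02],"turn": 0},
  {"linear": [0,0,0.02],"turn": 0},
], gripper=0.016)

```text
time: 5.1
ee_pos: [0.4419, 0.0825, 0.0044]
orientation: [0.785, 0.62, -0.001, -0.001]
wrist_force: [-0.3, 0.5, 0.0]
finger_gap: 0.0158
```

```bash
python3 st.py; python3 look.py 6;  python3 tip.py 6 | tr ';' '\n' | awk '$NF>16' | head -20
```

```text
t 5.1 fix mm [-83.3  66. ] z 4.4 toolx yaw rel fix y -0.0004 q [ 0.04 -0.09 -0.44  1.23 -0.    0.27] f [-0.3  0.5  0. ] 0.01583537330607882
 [ 7 16] 31
 [ 5 -7] 31
 [ 8 -6] 33
 [10 17] 34
 [ 11 -11] 35
 [ 3 -7] 35
 [ 8 -8] 36
 [ 11 -13] 36
 [11 -5] 38
 [ 6 -6] 38
 [10 16] 38
 [11 -7] 38
 [ 8 17] 39
 [ 1 -7] 39
 [ 7 20] 39
 [ 8 15] 39
 [12 14] 40
 [  7 -21] 40
 [12 12] 40
 [ 4 -7] 40
```

View pics/side6t.png

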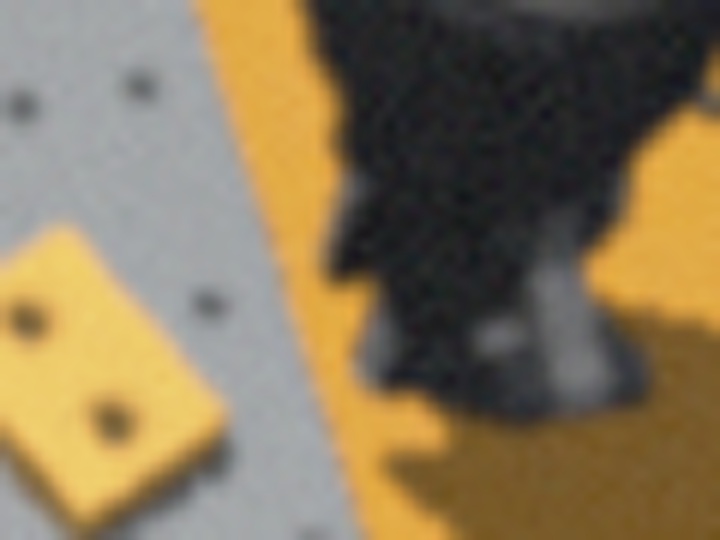

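Emit:
carry_out([
  {"linear": [0,0,0.004],"turn": 0},
  {"linear": [0,0,0.008],"turn": 0},
  {"linear": [0,0,0.011],"turn": 0},
  {"linear": [0,0,0.011],"turn": 0},
])

```text
time: 5.6
ee_pos: [0.4424, 0.0825, -0.006]
orientation: [0.785, 0.62, -0.001, -0.0]
wrist_force: [0.0, 0.2, -0.1]
finger_gap: 0.0163
```

```bash
python3 st.py; python3 look.py 7;  python3 tip.py 7 | tr ';' '\n' | awk '$NF>14' | head -12
```

```text
t 5.6 fix mm [-82.8  66.1] z -6.0 toolx yaw rel fix y -0.0004 q [ 0.04 -0.08 -0.45  1.2   0.    0.27] f [ 0.   0.2 -0.1] 0.016274580697744543
 [ 8 -8] 20
 [ 7 16] 20
 [ 3 -6] 21
 [ 6 -7] 22
 [10 16] 23
 [11 11] 24
 [11 -6] 25
 [ 1 -7] 25
 [ 4 -7] 25
 [ 6 -7] 25
 [ 8 16] 26
 [10 15] 26
```

View pics/side7t.png

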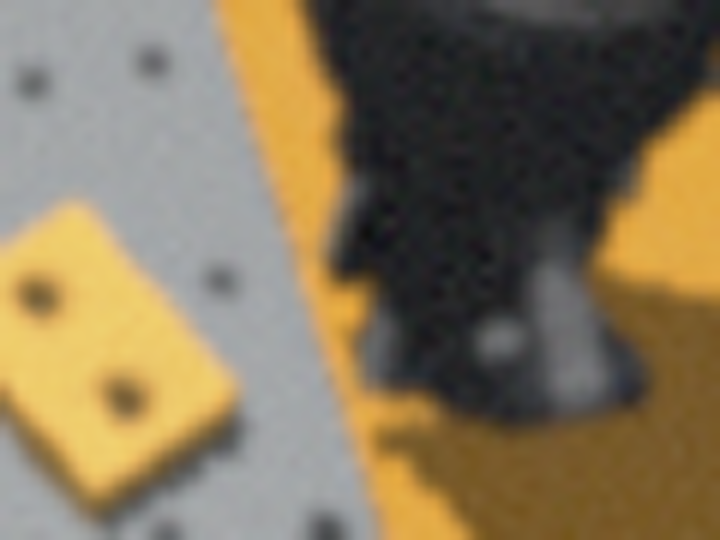

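Emit:
carry_out([
  {"linear": [0,0.008,0.002],"turn": 0},
  {"linear": [0,0.016,0.002],"turn": 0},
  {"linear": [0,0.022,0.002],"turn": 0},
  {"linear": [0,0.027,0.002],"turn": 0},
  {"linear": [0,0.032,0.002],"turn": 0},
  {"linear": [0,0.037,0.002],"turn": 0},
  {"linear": [0,0.042,0.002],"turn": 0},
  {"linear": [0,0.045,0.002],"turn": 0},
])

```text
time: 6.5
ee_pos: [0.4874, 0.0719, -0.0074]
orientation: [0.785, 0.62, 0.0, 0.0]
wrist_force: [0.2, 1.4, 0.6]
finger_gap: 0.0162
```

```bash
python3 st.py; python3 look.py 8
```

```text
t 6.5 fix mm [-36.6  66.3] z -7.4 toolx yaw rel fix y -0.0005 q [ 0.01  0.03 -0.35  1.2  -0.    0.24] f [0.2 1.4 0.6] 0.016166153360718593
```

View pics/side8.png

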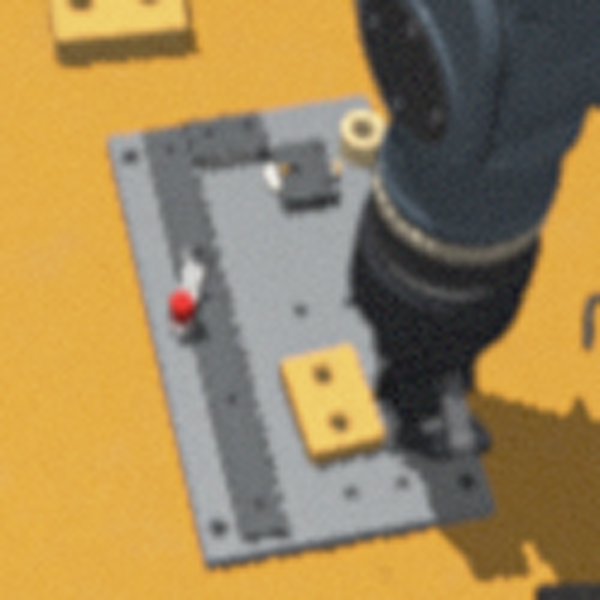

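The spacer now lies about square to the rail, with its corners near (283,360) and (380,440). I carry on pushing to the rail.

Emit:
carry_out([
  {"linear": [0,0.004,0],"turn": 0},
  {"linear": [0,0.008,0],"turn": 0},
  {"linear": [0,0.012,0],"turn": 0},
  {"linear": [0,0.015,0],"turn": 0},
  {"linear": [0,0.017,0],"turn": 0},
])

```text
time: 7.1
ee_pos: [0.5035, 0.068, -0.0074]
orientation: [0.785, 0.62, -0.0, -0.0]
wrist_force: [-1.4, 0.3, -0.5]
finger_gap: 0.0163
```

Emit:
carry_out([
  {"linear": [0,0.001,0],"turn": 0},
  {"linear": [0,0.002,0],"turn": 0},
])

```text
time: 7.3
ee_pos: [0.5052, 0.0676, -0.0075]
orientation: [0.785, 0.62, -0.0, -0.0]
wrist_force: [-1.1, 0.5, -0.6]
finger_gap: 0.0159
```

```bash
python3 st.py; python3 look.py 9
```

```text
t 7.3 fix mm [-18.3  66.2] z -7.5 toolx yaw rel fix y -0.0004 q [ 0.    0.07 -0.3   1.2   0.    0.24] f [-1.1  0.5 -0.6] 0.01585370518917238
```

View pics/side9.png

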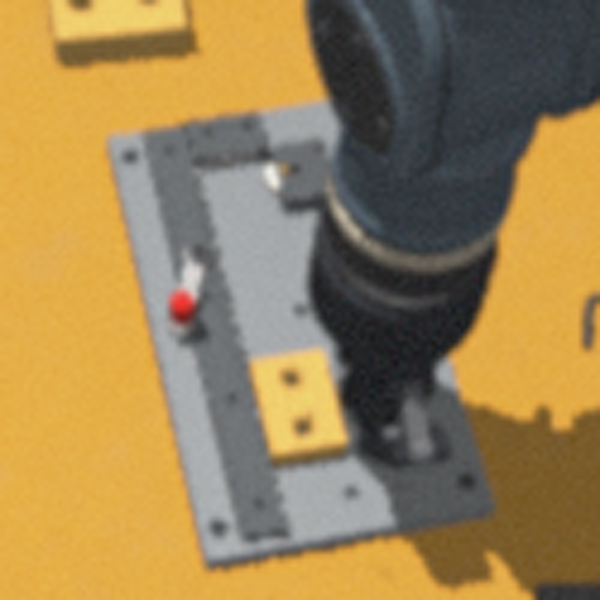

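Emit:
carry_out([
  {"linear": [0,0.001,0],"turn": 0},
  {"linear": [0,0.002,0],"turn": 0},
])

```text
time: 7.6
ee_pos: [0.5056, 0.0673, -0.0075]
orientation: [0.785, 0.62, -0.001, -0.001]
wrist_force: [-6.3, 1.0, 5.0]
finger_gap: 0.016
```

Emit:
carry_out([
  {"linear": [0,0.001,0],"turn": 0},
  {"linear": [0,0.001,0],"turn": 0},
])

```text
time: 7.8
ee_pos: [0.5056, 0.0673, -0.0075]
orientation: [0.785, 0.62, -0.002, -0.002]
wrist_force: [-7.1, 0.8, 5.4]
finger_gap: 0.0158
```

Emit:
carry_out([
  {"linear": [0,0.001,0],"turn": 0},
  {"linear": [0,0.001,0],"turn": 0},
])

```text
time: 8.0
ee_pos: [0.5055, 0.0673, -0.0076]
orientation: [0.785, 0.62, -0.002, -0.003]
wrist_force: [-9.1, 1.6, 6.5]
finger_gap: 0.0156
```

Emit:
carry_out([
  {"linear": [0,-0.01,0],"turn": 0},
  {"linear": [0,-0.03,0],"turn": 0},
  {"linear": [0,-0.03,-0.03],"turn": 0},
  {"linear": [0,-0.03,-0.07],"turn": 0},
  {"linear": [0,-0.03,-0.1],"turn": 0},
  {"linear": [0,-0.06,-0.1],"turn": 0},
  {"linear": [0,-0.09,-0.1],"turn": 0},
  {"linear": [0,-0.09,-0.1],"turn": 0},
])

```text
time: 8.8
ee_pos: [0.4194, 0.0883, 0.0928]
orientation: [0.785, 0.62, 0.0, -0.0]
wrist_force: [-0.4, -0.2, -0.3]
finger_gap: 0.0161
```

```bash
python3 st.py; python3 look.py 10; python3 - <<'E'
from h import *
i=np.load("side10.npz")["color"]
cv2.imwrite("pics/side10z.png",cv2.resize(i[220:275,340:400],None,fx=10,fy=10,interpolation=cv2.INTER_CUBIC))
E
```

```text
t 8.8 fix mm [-106.5   66.4] z 92.8 toolx yaw rel fix y 0.001 q [ 0.05 -0.2  -0.36  1.42  0.    0.28] f [-0.4 -0.2 -0.3] 0.016053759783416176
```

View pics/side10z.png

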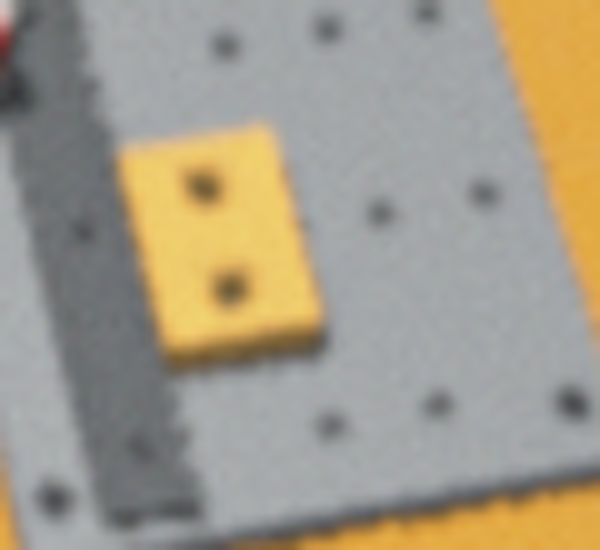

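View pics/top10.png

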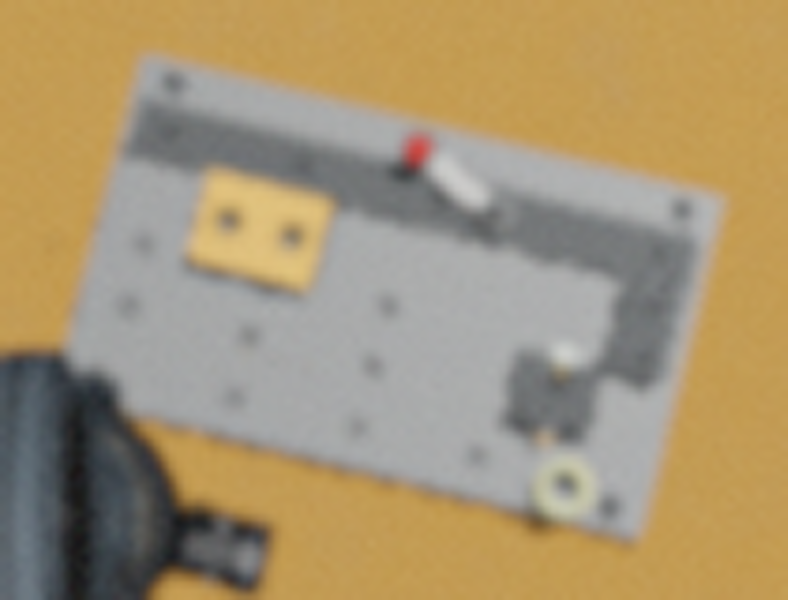

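Both views show the spacer flat against the rail. Its top corners in the top crop are about (205,168), (335,196), (308,292) and (186,262).

```bash
python3 - <<'E'
from h import *
Q=tofix(F,unproj("top",crop([(205,168),(335,196),(308,292),(186,262)],(235,185),7.5),.028))*1e3; print(Q,Q.mean(0))
Q=tofix(F,unproj("side",crop([(120,147),(270,125),(325,325),(168,355)],(340,220),10),.028))*1e3; print(Q,Q.mean(0))
a=toworld(F,[.012,.110]); print(a)
E
```

```text
[[30.44248463 82.21879431]
 [32.22738434 29.607754  ]
 [-7.12971907 30.42116711]
 [-7.39374574 80.04068329]] [12.03660104 55.57209968]
[[29.43778598 29.81795179]
 [-6.0122084  30.84119403]
 [-5.97694775 82.40556338]
 [30.54146718 82.85817113]] [11.99752425 56.48072008]
[0.5447787  0.10321969]
```

Emit:
carry_out([
  {"linear": [0.005,0.015,0],"turn": 0.14},
  {"linear": [0.01,0.03,0],"turn": 0.28},
  {"linear": [0.018,0.045,0],"turn": 0.42},
  {"linear": [0.024,0.06,0],"turn": 0.56},
  {"linear": [0.03,0.075,0],"turn": 0.7},
  {"linear": [0.036,0.09,0],"turn": 0.84},
  {"linear": [0.042,0.105,0],"turn": 0.98},
  {"linear": [0.042,0.116,0],"turn": 1.1},
], gripper=0.01)

```text
time: 9.7
ee_pos: [0.5468, 0.1016, 0.0924]
orientation: [0.993, 0.115, 0.001, 0.0]
wrist_force: [0.5, -0.4, -0.4]
finger_gap: 0.01
```

Emit:
carry_out([
  {"linear": [0,0,0],"turn": 0.14},
  {"linear": [0,0,0],"turn": 0.28},
  {"linear": [0,0,0],"turn": 0.42},
  {"linear": [0,0,0],"turn": 0.47},
  {"linear": [0,0,0],"turn": 0.47},
  {"linear": [0,0,0],"turn": 0.47},
])

```text
time: 10.3
ee_pos: [0.5451, 0.1013, 0.0925]
orientation: [0.993, -0.116, 0.0, -0.0]
wrist_force: [0.4, -0.8, 0.5]
finger_gap: 0.0099
```

```bash
python3 st.py; python3 look.py 11
```

```text
t 10.3 fix mm [ 12.8 108.3] z 92.5 toolx yaw rel fix y -1.5696 q [ 0.06  0.13 -0.04  1.41 -0.    1.87] f [ 0.4 -0.8  0.5] 0.009914857670053913
```

View pics/side11.png

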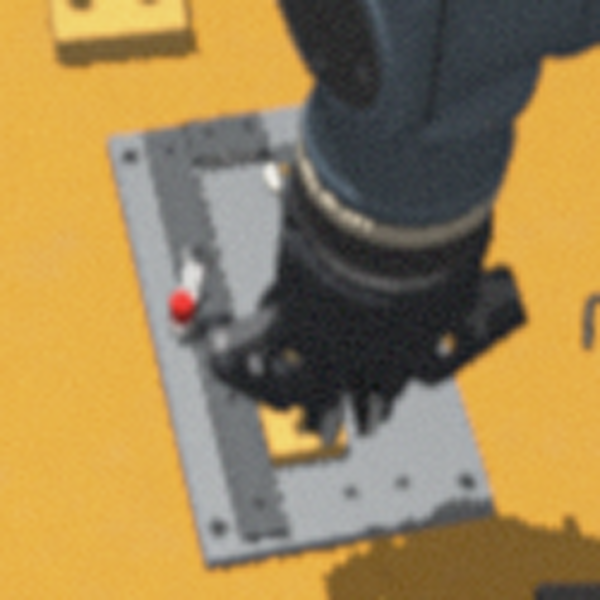

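Emit:
carry_out([
  {"linear": [-0.002,0,0.04],"turn": 0},
  {"linear": [-0.002,0,0.07],"turn": 0},
  {"linear": [-0.002,0,0.09],"turn": 0},
  {"linear": [-0.002,0,0.1],"turn": 0},
  {"linear": [-0.002,0,0.1],"turn": 0},
])

```text
time: 10.9
ee_pos: [0.5408, 0.1019, -0.0091]
orientation: [0.993, -0.116, -0.002, 0.0]
wrist_force: [-0.0, -1.1, 1.1]
finger_gap: 0.01
```

```bash
python3 st.py; python3 look.py 12
```

```text
t 10.9 fix mm [  8.4 107.8] z -9.1 toolx yaw rel fix y -1.5702 q [ 0.06  0.18 -0.19  1.21 -0.    1.87] f [-0.  -1.1  1.1] 0.009981280525887697
```

View pics/side12.png

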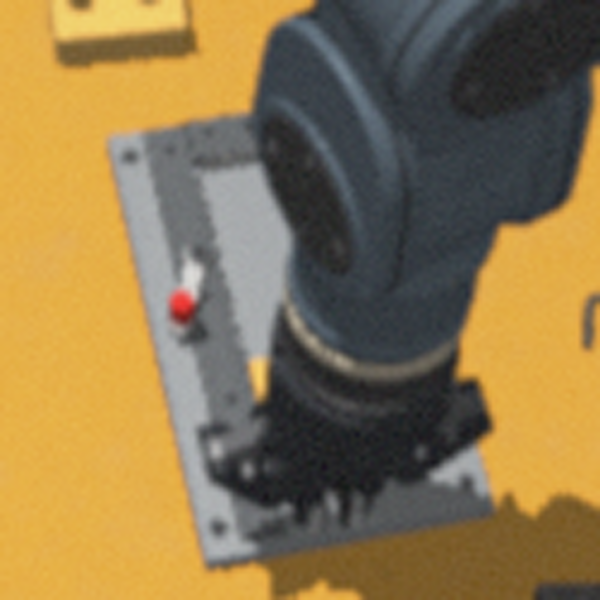

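Emit:
carry_out([
  {"linear": [0.0015,0.005,-0.0015],"turn": 0},
  {"linear": [0.0015,0.01,-0.0015],"turn": 0},
  {"linear": [0.0015,0.015,-0.0015],"turn": 0},
  {"linear": [0.0015,0.02,-0.0015],"turn": 0},
  {"linear": [0.0015,0.025,-0.0015],"turn": 0},
  {"linear": [0.0015,0.03,-0.0015],"turn": 0},
  {"linear": [0.0015,0.035,-0.0015],"turn": 0},
  {"linear": [0.0015,0.04,-0.0015],"turn": 0},
])

```text
time: 11.8
ee_pos: [0.5345, 0.0625, -0.0057]
orientation: [0.993, -0.116, 0.0, -0.0]
wrist_force: [0.1, 1.6, 1.8]
finger_gap: 0.0101
```

```bash
python3 st.py; python3 look.py 13
```

```text
t 11.8 fix mm [11.4 68. ] z -5.7 toolx yaw rel fix y -1.5703 q [-0.01  0.14 -0.22  1.21  0.    1.8 ] f [0.1 1.6 1.8] 0.010130282176166449
```

View pics/side13.png

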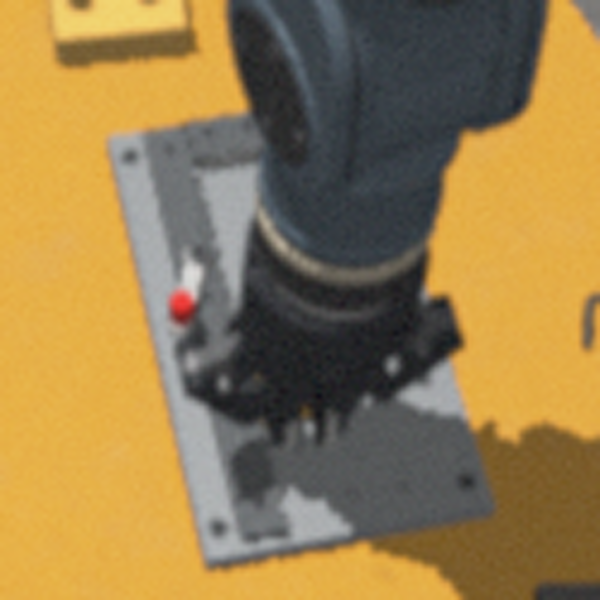

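View pics/top13.png

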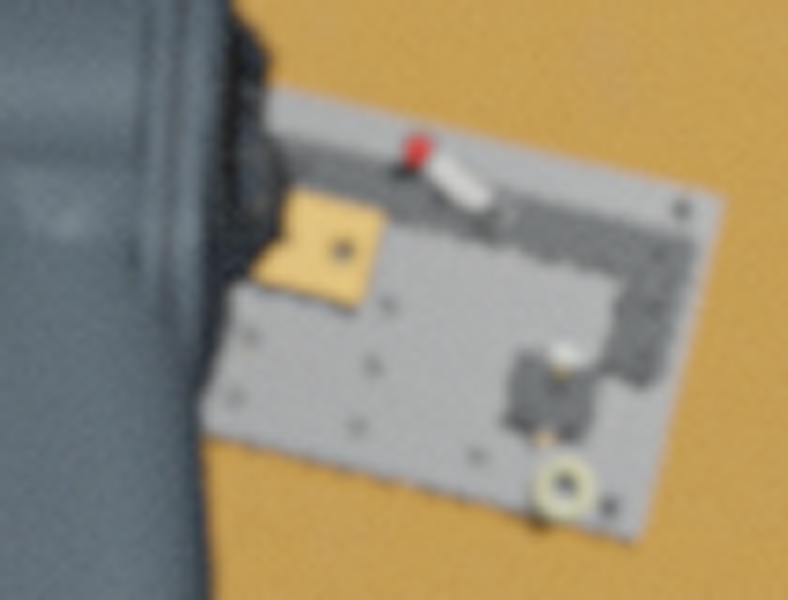

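The spacer slides with the fingers and stays on the rail (edge at (290,190)-(385,215) in the top crop). Continuing.

Emit:
carry_out([
  {"linear": [0,0.006,0.0015],"turn": 0},
  {"linear": [0,0.012,0.002],"turn": 0},
  {"linear": [0,0.018,0.002],"turn": 0},
  {"linear": [0,0.024,0.002],"turn": 0},
  {"linear": [0,0.03,0.002],"turn": 0},
  {"linear": [0,0.036,0.002],"turn": 0},
  {"linear": [0,0.041,0.002],"turn": 0},
  {"linear": [0,0.044,0.002],"turn": 0},
])

```text
time: 12.7
ee_pos: [0.5239, 0.0193, -0.0081]
orientation: [0.993, -0.117, -0.0, 0.0]
wrist_force: [0.5, 0.8, -0.5]
finger_gap: 0.0098
```

```bash
python3 st.py; python3 look.py 14
```

```text
t 12.7 fix mm [11.1 23.5] z -8.1 toolx yaw rel fix y -1.5709 q [-0.09  0.11 -0.26  1.2  -0.    1.71] f [ 0.5  0.8 -0.5] 0.009809820021958798
```

View pics/side14.png

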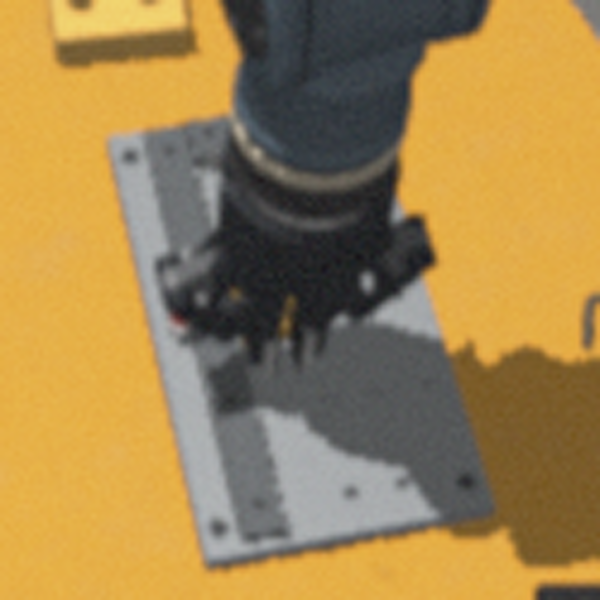

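View pics/top14.png

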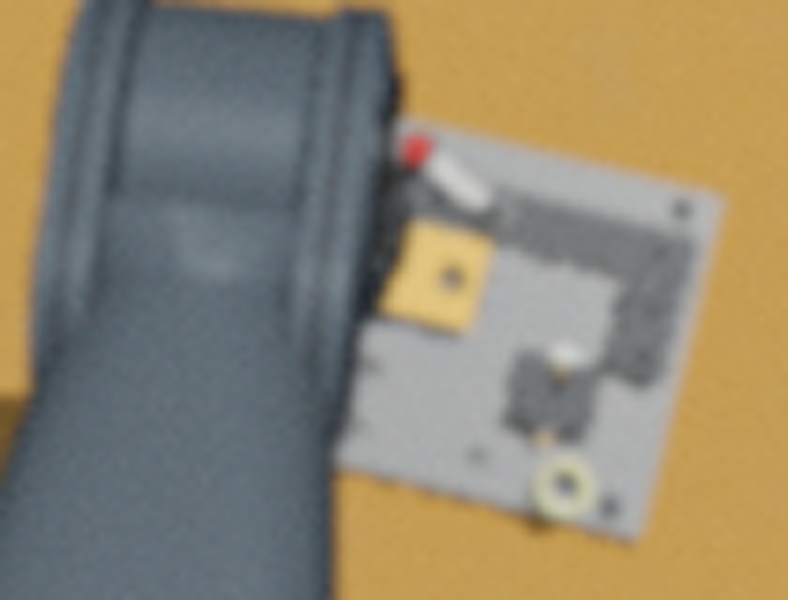

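Emit:
carry_out([
  {"linear": [0,0.006,0],"turn": 0},
  {"linear": [0,0.012,0],"turn": 0},
  {"linear": [0,0.018,0],"turn": 0},
  {"linear": [0,0.023,0],"turn": 0},
  {"linear": [0,0.027,0],"turn": 0},
  {"linear": [0,0.031,0],"turn": 0},
  {"linear": [0,0.035,0],"turn": 0},
  {"linear": [0,0.039,0],"turn": 0},
])

```text
time: 13.6
ee_pos: [0.5159, -0.0173, -0.0076]
orientation: [0.993, -0.116, 0.001, -0.001]
wrist_force: [1.1, 4.6, -0.4]
finger_gap: 0.0101
```

```bash
python3 st.py; python3 look.py 15
```

```text
t 13.6 fix mm [ 11.9 -14. ] z -7.6 toolx yaw rel fix y -1.5698 q [-0.17  0.09 -0.29  1.2   0.    1.64] f [ 1.1  4.6 -0.4] 0.010102080492551376
```

View pics/top15.png

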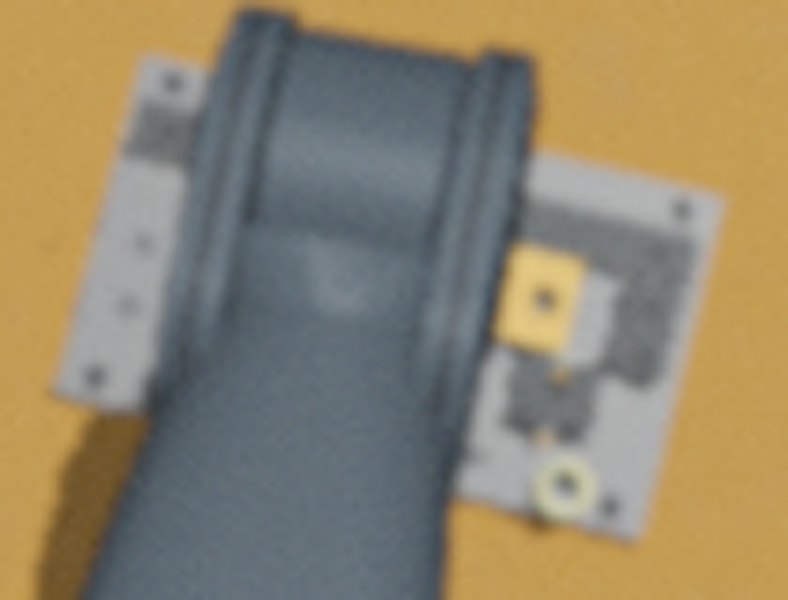

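The spacer has reached the roller and is still on the rail, with its leading end at (580,260)-(575,350).

Emit:
carry_out([
  {"linear": [0,0.003,0],"turn": 0},
  {"linear": [0,0.006,0],"turn": 0},
  {"linear": [0,0.009,0],"turn": 0},
  {"linear": [0,0.011,0],"turn": 0},
  {"linear": [0,0.012,0],"turn": 0},
  {"linear": [0,0.013,0],"turn": 0},
])

```text
time: 14.3
ee_pos: [0.5124, -0.0309, -0.0078]
orientation: [0.993, -0.117, 0.0, 0.0]
wrist_force: [1.9, 2.0, -0.9]
finger_gap: 0.0103
```

Emit:
carry_out([
  {"linear": [0,0.001,0],"turn": 0},
  {"linear": [0,0.002,0],"turn": 0},
])

```text
time: 14.5
ee_pos: [0.512, -0.0327, -0.0078]
orientation: [0.993, -0.117, 0.0, 0.0]
wrist_force: [2.0, 1.1, -0.3]
finger_gap: 0.0096
```

```bash
python3 st.py; python3 look.py 16
```

```text
t 14.5 fix mm [ 11.6 -29.9] z -7.8 toolx yaw rel fix y -1.5704 q [-0.19  0.08 -0.29  1.2  -0.    1.61] f [ 2.   1.1 -0.3] 0.009602788784609165
```

View pics/top16.png

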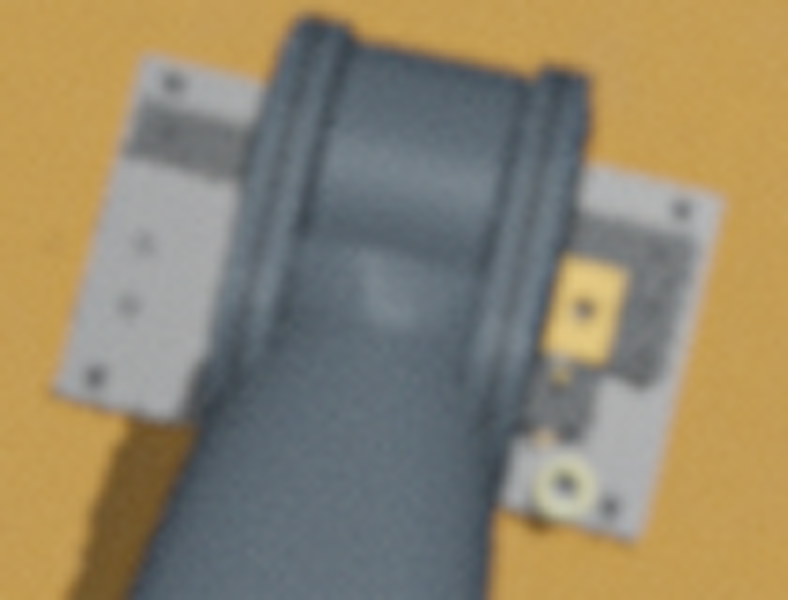

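Almost home, and the force has not risen yet. I continue in 1 mm steps until it does.

Emit:
carry_out([
  {"linear": [0,0.001,0],"turn": 0},
  {"linear": [0,0.002,0],"turn": 0},
])

```text
time: 14.8
ee_pos: [0.5119, -0.0341, -0.0076]
orientation: [0.993, -0.116, 0.001, -0.001]
wrist_force: [2.6, 4.8, -0.2]
finger_gap: 0.0101
```

Emit:
carry_out([
  {"linear": [0,0.001,0],"turn": 0},
  {"linear": [0,0.001,0],"turn": 0},
])

```text
time: 15.0
ee_pos: [0.512, -0.0342, -0.0076]
orientation: [0.993, -0.116, 0.001, -0.002]
wrist_force: [3.9, 6.3, -0.4]
finger_gap: 0.0099
```

Emit:
carry_out([
  {"linear": [0,0.001,0],"turn": 0},
  {"linear": [0,0.001,0],"turn": 0},
])

```text
time: 15.2
ee_pos: [0.5121, -0.0343, -0.0075]
orientation: [0.993, -0.116, 0.001, -0.003]
wrist_force: [4.1, 8.1, -0.6]
finger_gap: 0.01
```

Emit:
carry_out([
  {"linear": [0,0,0],"turn": 0},
  {"linear": [0,0,0],"turn": 0},
  {"linear": [0,-0.01,0],"turn": 0},
  {"linear": [0,-0.03,0],"turn": 0},
  {"linear": [0,-0.03,-0.04],"turn": 0},
  {"linear": [0,-0.06,-0.08],"turn": 0},
  {"linear": [0,-0.1,-0.1],"turn": 0},
  {"linear": [0,-0.12,-0.1],"turn": 0},
])

```text
time: 16.0
ee_pos: [0.5416, 0.0816, 0.0969]
orientation: [0.993, -0.116, 0.004, 0.0]
wrist_force: [0.2, 0.1, 0.3]
finger_gap: 0.01
```

```bash
python3 st.py; python3 look.py 17
```

```text
t 16.0 fix mm [13.9 88.2] z 96.9 toolx yaw rel fix y -1.5697 q [ 0.03  0.1  -0.06  1.41 -0.    1.83] f [0.2 0.1 0.3] 0.010035515082854093
```

View pics/top17.png

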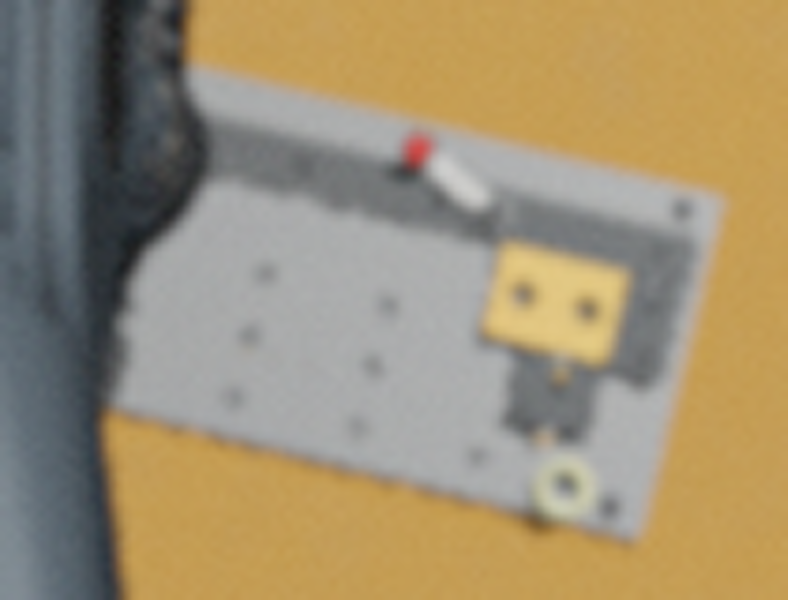

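View pics/side17.png

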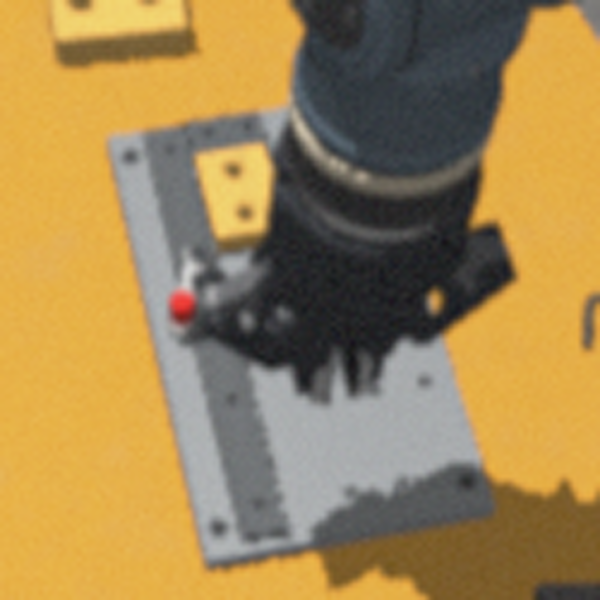

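Emit:
carry_out([
  {"linear": [0.03,0.03,0],"turn": 0},
  {"linear": [0.06,0.06,0],"turn": 0},
  {"linear": [0.078,0.088,0],"turn": 0},
  {"linear": [0.078,0.088,0],"turn": 0},
  {"linear": [0.078,0.088,0.03],"turn": 0},
  {"linear": [0.078,0.088,0.05],"turn": 0},
  {"linear": [0.078,0.088,0.05],"turn": 0},
], gripper=0)

```text
time: 16.8
ee_pos: [0.5892, -0.0235, 0.0372]
orientation: [0.993, -0.117, -0.005, 0.001]
wrist_force: [0.4, -0.1, -1.1]
finger_gap: -0.0002
```

```bash
python3 st.py; python3 look.py 18; python3 - <<'E'
from h import *
Q=tofix(F,unproj("top",crop([(500,241),(630,266),(610,365),(483,333)],(235,185),7.5),.028))*1e3; print(Q,Q.mean(0))
E
```

```text
t 16.8 fix mm [84.6 -3. ] z 37.2 toolx yaw rel fix y -1.5713 q [-0.15  0.25 -0.    1.33 -0.    1.65] f [ 0.4 -0.1 -1.1] -0.000163085363793991
[[ 30.86058896 -38.0253415 ]
 [ 33.79359918 -90.23348154]
 [ -5.99575316 -92.07545046]
 [ -5.9756206  -40.47118447]] [ 13.1707036  -65.20136449]
```

View pics/side18.png

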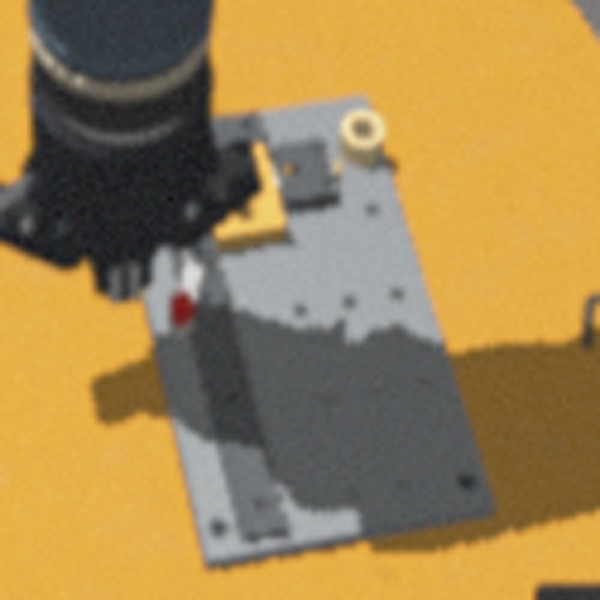

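Emit:
carry_out([
  {"linear": [0,0,0],"turn": 0},
  {"linear": [0,0,0],"turn": 0},
  {"linear": [0,0,0],"turn": 0},
])

```text
time: 17.2
ee_pos: [0.595, -0.0235, 0.0436]
orientation: [0.993, -0.116, 0.001, 0.0]
wrist_force: [0.4, 0.2, -0.1]
finger_gap: 0.0004
```

```bash
python3 st.py
```

```text
t 17.2 fix mm [90.3 -1.6] z 43.6 toolx yaw rel fix y -1.5702 q [-0.15  0.25  0.01  1.32 -0.    1.65] f [ 0.4  0.2 -0.1] 0.00039199714232961114
```

Emit:
carry_out([
  {"linear": [0,0,0.01],"turn": 0},
  {"linear": [0,0,0.02],"turn": 0},
  {"linear": [0,0,0.028],"turn": 0},
  {"linear": [0,0,0.034],"turn": 0},
  {"linear": [0,0,0.035],"turn": 0},
  {"linear": [0,0,0.035],"turn": 0},
  {"linear": [0,0,0.035],"turn": 0},
])

```text
time: 17.9
ee_pos: [0.5944, -0.0235, 0.0075]
orientation: [0.993, -0.117, 0.0, 0.0]
wrist_force: [0.1, -0.2, 0.6]
finger_gap: 0.0001
```

```bash
python3 st.py; python3 look.py 19
```

```text
t 17.9 fix mm [89.7 -1.7] z 7.5 toolx yaw rel fix y -1.5704 q [-0.15  0.27 -0.04  1.26 -0.    1.65] f [ 0.1 -0.2  0.6] 0.0001372397688243487
```

View pics/side19.png

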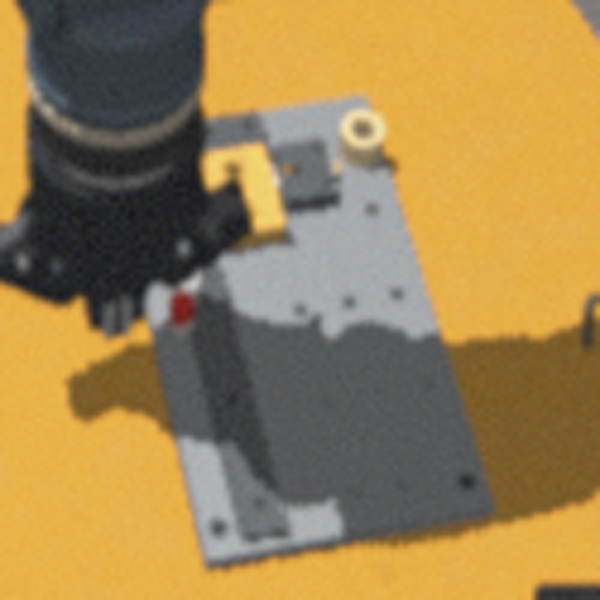

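Emit:
carry_out([
  {"linear": [-0.006,-0.001,0],"turn": 0},
  {"linear": [-0.012,-0.001,0],"turn": 0},
  {"linear": [-0.017,-0.001,0],"turn": 0},
  {"linear": [-0.022,-0.001,0],"turn": 0},
  {"linear": [-0.027,-0.001,0],"turn": 0},
  {"linear": [-0.032,-0.001,0],"turn": 0},
])

```text
time: 18.6
ee_pos: [0.563, -0.0149, 0.0074]
orientation: [0.993, -0.117, 0.0, -0.0]
wrist_force: [0.5, 0.2, 0.3]
finger_gap: -0.0002
```

```bash
python3 st.py; python3 look.py 20
```

```text
t 18.6 fix mm [57.1 -0.7] z 7.4 toolx yaw rel fix y -1.5703 q [-0.15  0.19 -0.13  1.24  0.    1.66] f [0.5 0.2 0.3] -0.00022992853983650307
```

View pics/side20.png

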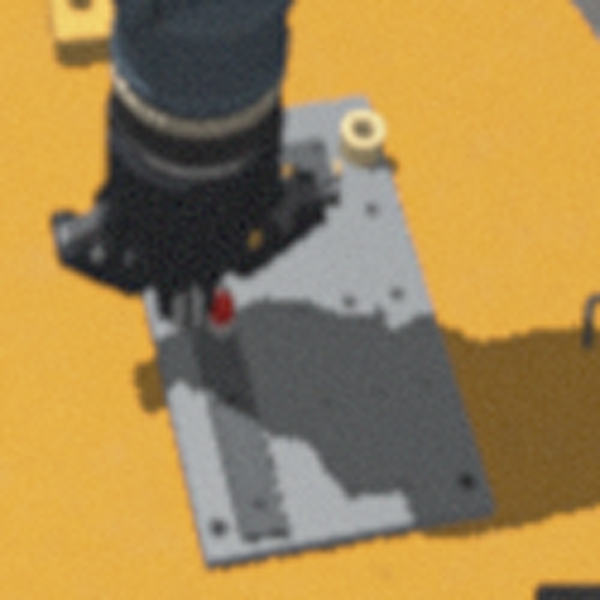

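The knob, now at (222,305), moves ahead of the fingers at (190,305). I continue 20 mm further towards -x.

Emit:
carry_out([
  {"linear": [-0.005,0,0],"turn": 0},
  {"linear": [-0.01,0,0],"turn": 0},
  {"linear": [-0.015,0.001,0],"turn": 0},
  {"linear": [-0.02,0.002,0],"turn": 0},
  {"linear": [-0.022,0.002,0],"turn": 0},
])

```text
time: 19.2
ee_pos: [0.541, -0.0123, 0.0073]
orientation: [0.993, -0.117, 0.0, 0.0]
wrist_force: [1.9, -1.1, 1.3]
finger_gap: 0.0001
```

```bash
python3 st.py; python3 look.py 21
```

```text
t 19.2 fix mm [35.1 -3.2] z 7.3 toolx yaw rel fix y -1.5707 q [-0.15  0.14 -0.2   1.23 -0.    1.66] f [ 1.9 -1.1  1.3] 8.29942324065704e-05
```

View pics/side21.png

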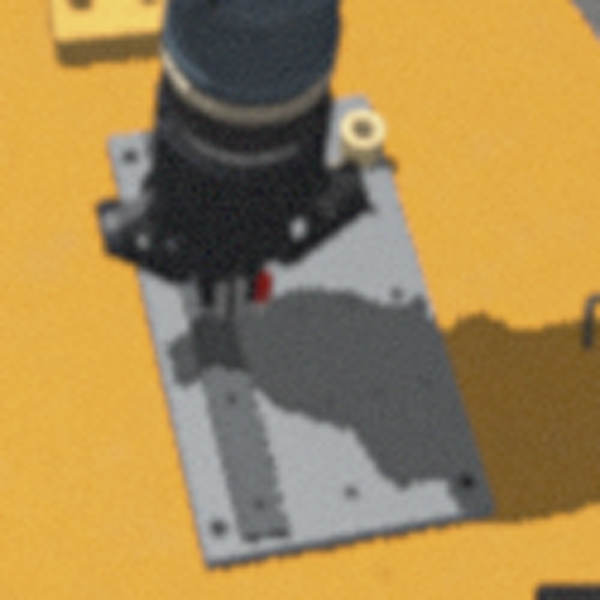

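Emit:
carry_out([
  {"linear": [0.008,0,0],"turn": 0},
  {"linear": [0.008,-0.018,0],"turn": 0},
  {"linear": [0.008,-0.035,0],"turn": 0},
  {"linear": [-0.008,-0.036,0],"turn": 0},
  {"linear": [-0.025,-0.036,0],"turn": 0},
  {"linear": [-0.025,-0.036,0],"turn": 0},
])

```text
time: 19.9
ee_pos: [0.5235, 0.0299, 0.0063]
orientation: [0.993, -0.116, -0.002, -0.0]
wrist_force: [0.1, -0.3, -0.2]
finger_gap: 0.0001
```

```bash
python3 st.py; python3 look.py 22
```

```text
t 19.9 fix mm [ 8.3 33.7] z 6.3 toolx yaw rel fix y -1.5693 q [-0.07  0.1  -0.24  1.23  0.    1.73] f [ 0.1 -0.3 -0.2] 9.589243966453663e-05
```

View pics/side22.png

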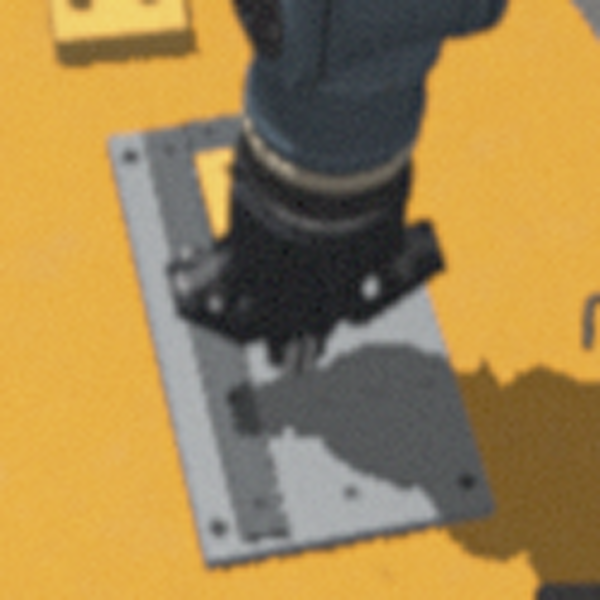

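View pics/top22.png

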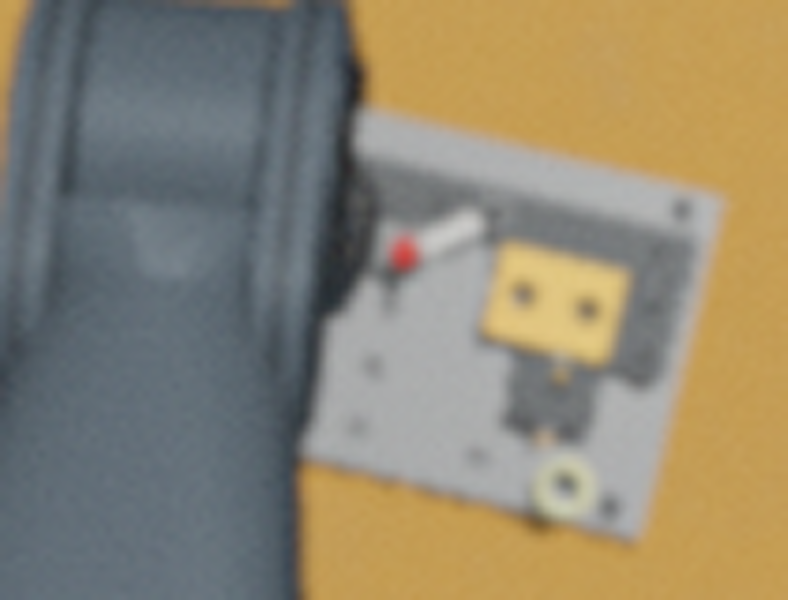

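The latch is about half shut, with its knob at (404,254) in the top crop, and the spacer is still home. Next I push the knob towards -y.

Emit:
carry_out([
  {"linear": [0,0.006,0],"turn": 0},
  {"linear": [0,0.012,0],"turn": 0},
  {"linear": [-0.001,0.018,0],"turn": 0},
  {"linear": [-0.002,0.024,0],"turn": 0},
  {"linear": [-0.003,0.03,0],"turn": 0},
  {"linear": [-0.004,0.036,0],"turn": 0},
  {"linear": [-0.004,0.041,0],"turn": 0},
  {"linear": [-0.004,0.045,0],"turn": 0},
])

```text
time: 20.8
ee_pos: [0.511, -0.0146, 0.0071]
orientation: [0.993, -0.117, 0.0, 0.0]
wrist_force: [-0.4, 0.5, 0.0]
finger_gap: 0.0001
```

Emit:
carry_out([
  {"linear": [0,0.0015,0],"turn": 0},
  {"linear": [0,0.002,0],"turn": 0},
])

```text
time: 21.0
ee_pos: [0.5108, -0.0164, 0.0072]
orientation: [0.993, -0.117, 0.0, 0.0]
wrist_force: [-0.2, 0.3, -1.0]
finger_gap: 0.0001
```

```bash
python3 st.py; python3 look.py 23
```

```text
t 21.0 fix mm [  6.7 -14.2] z 7.2 toolx yaw rel fix y -1.571 q [-0.16  0.06 -0.28  1.23 -0.    1.64] f [-0.2  0.3 -1. ] 0.00011377514808188337
```

View pics/top23.png

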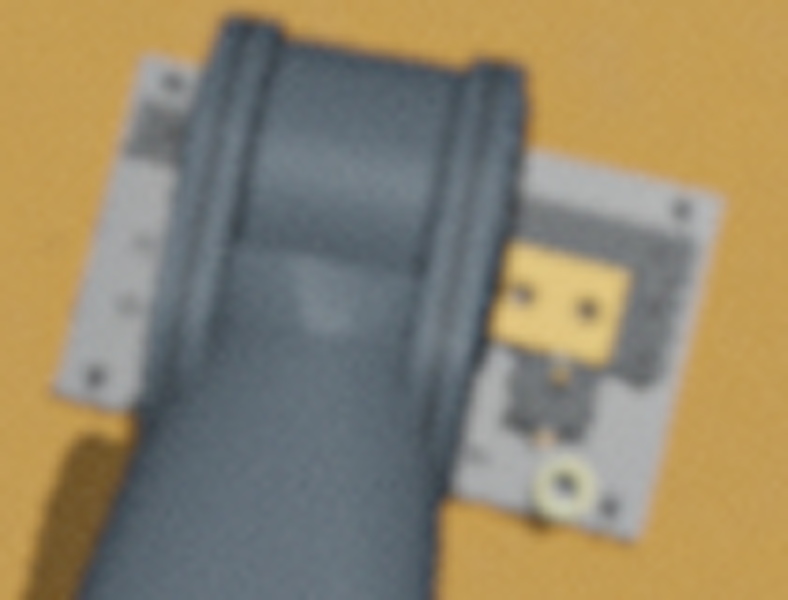

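View pics/side23.png

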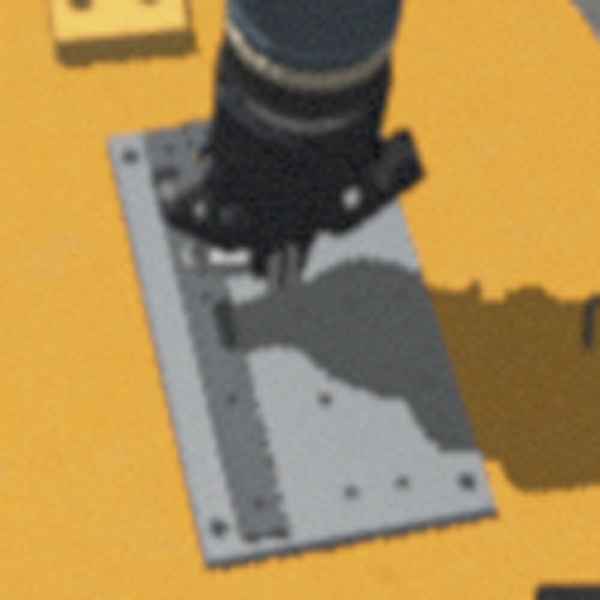

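Almost shut. I push in 1 mm steps until the force rises.

Emit:
carry_out([
  {"linear": [0,0.001,0],"turn": 0},
  {"linear": [0,0.002,0],"turn": 0},
  {"linear": [0,0.002,0],"turn": 0},
])

```text
time: 21.4
ee_pos: [0.5102, -0.0178, 0.0072]
orientation: [0.993, -0.117, 0.0, 0.0]
wrist_force: [0.3, 0.7, 0.2]
finger_gap: 0.0002
```

Emit:
carry_out([
  {"linear": [0,0.001,0],"turn": 0},
  {"linear": [0,0.002,0],"turn": 0},
])

```text
time: 21.6
ee_pos: [0.5097, -0.0197, 0.0072]
orientation: [0.993, -0.116, -0.0, -0.0]
wrist_force: [-0.3, 0.7, 0.7]
finger_gap: 0.0
```

Emit:
carry_out([
  {"linear": [0,0.001,0],"turn": 0},
  {"linear": [0,0.001,0],"turn": 0},
])

```text
time: 21.8
ee_pos: [0.5095, -0.0201, 0.0072]
orientation: [0.993, -0.116, 0.0, -0.001]
wrist_force: [0.4, 3.2, -0.1]
finger_gap: -0.0006
```

Emit:
carry_out([
  {"linear": [0,0.001,0],"turn": 0},
  {"linear": [0,0.001,0],"turn": 0},
])

```text
time: 22.0
ee_pos: [0.5094, -0.0202, 0.0072]
orientation: [0.993, -0.116, 0.0, -0.002]
wrist_force: [0.1, 4.8, 0.2]
finger_gap: 0.0001
```

Emit:
carry_out([
  {"linear": [0,0.001,0],"turn": 0},
  {"linear": [0,0.001,0],"turn": 0},
])

```text
time: 22.2
ee_pos: [0.5095, -0.0203, 0.0072]
orientation: [0.993, -0.116, 0.0, -0.003]
wrist_force: [1.0, 7.7, 0.3]
finger_gap: 0.0001
```

The latch is on its hard stop: the force climbs while the position stays put. I back off, lift clear and check.

Emit:
carry_out([
  {"linear": [0,-0.01,0],"turn": 0},
  {"linear": [0,-0.03,0],"turn": 0},
  {"linear": [0,-0.03,-0.04],"turn": 0},
  {"linear": [0,-0.06,-0.08],"turn": 0},
  {"linear": [0,-0.1,-0.12],"turn": 0},
  {"linear": [-0.04,-0.12,-0.15],"turn": 0},
  {"linear": [-0.09,-0.12,-0.15],"turn": 0},
  {"linear": [-0.13,-0.12,-0.15],"turn": 0},
])

```text
time: 23.0
ee_pos: [0.4107, 0.1247, 0.1593]
orientation: [0.993, -0.116, 0.002, 0.001]
wrist_force: [-0.4, 0.6, 0.4]
finger_gap: -0.0001
```

Emit:
carry_out([
  {"linear": [0,0,0],"turn": 0},
  {"linear": [0,0,0],"turn": 0},
])

```text
time: 23.2
ee_pos: [0.4101, 0.124, 0.1574]
orientation: [0.993, -0.116, 0.001, 0.001]
wrist_force: [1.0, 0.8, -0.7]
finger_gap: -0.0001
```

```bash
python3 st.py; python3 look.py 24; python3 - <<'E'
from h import *
cv2.imwrite("pics/top24f.png",np.load("top24.npz")["color"])
E
```

```text
t 23.2 fix mm [-123.8   99. ] z 157.4 toolx yaw rel fix y -1.5693 q [ 0.14 -0.21 -0.24  1.55 -0.    1.94] f [ 1.   0.8 -0.7] -8.686290906765931e-05
```

View pics/top24.png

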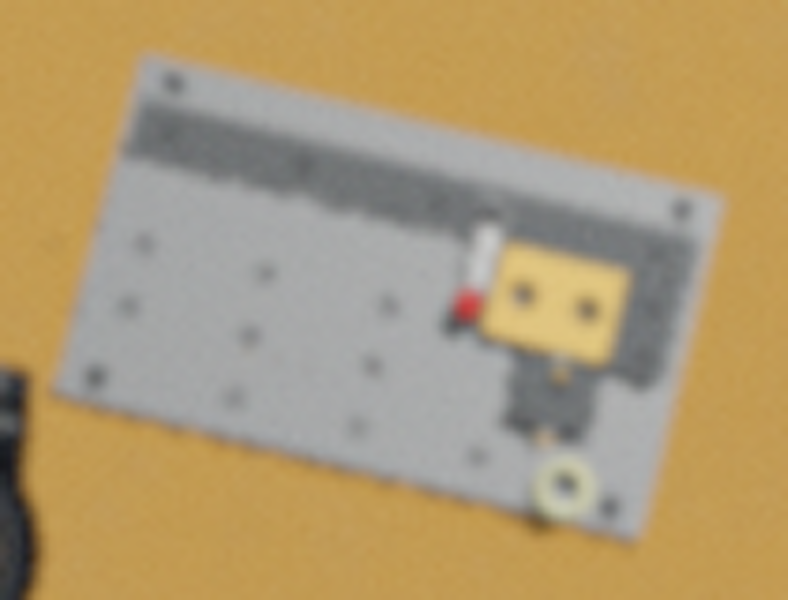

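View pics/side24.png

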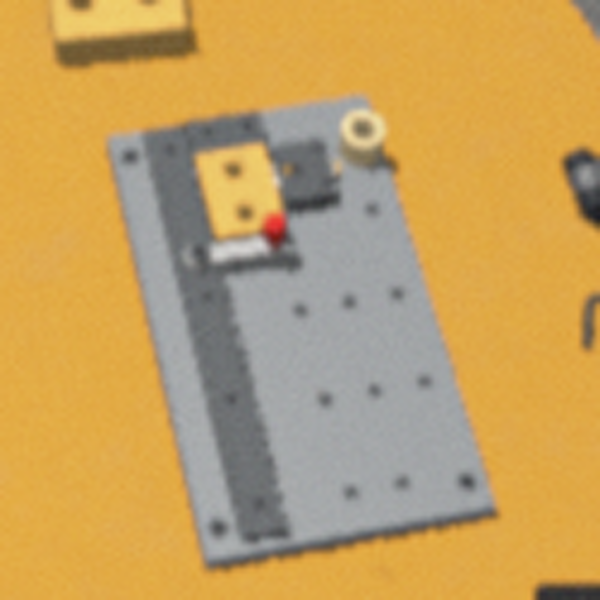

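```bash
python3 - <<'E'
from h import *
for n,p,o,s in(("top",(468,303),(235,185),7.5),("side",(274,226),(300,160),4.8)):
    k=tofix(F,unproj(n,crop([p],o,s),.042))[0]; print(n,k*1e3,np.arctan2(k[1]+.033,.041-k[0]))
for n,P,o,s in(("top",[(505,241),(632,266),(610,365),(485,338)],(235,185),7.5),):
    q=tofix(F,unproj(n,crop(P,o,s),.028))*1e3; print(q.round(1),q.mean(0))
a=cv2.imread("pics/top0.png").astype(int);b=cv2.imread("pics/top24f.png").astype(int)
d=np.abs(a-b).max(2)>60; m=np.zeros_like(d); m[150:300,335:410]=1; print("bystander-area change px",(d&m).sum())
E
```

```text
top [  3.48550155 -32.41507611] 0.015590678790809066
side [  3.59548913 -32.13480536] 0.023126632650689136
[[ 31.3 -39.9]
 [ 34.  -91. ]
 [ -6.  -92.1]
 [ -7.7 -41.7]] [ 12.91023751 -66.18402774]
bystander-area change px 0
```

The latch angle comes out at about 0.02 rad. The spacer measures about (12.9, -66), home within measuring error, and no bystander has moved. Handing in.

```bash
python3 -c "
from station import robot
print(robot.finish_job())"
```

```text
the job is handed in; nothing more can be done
None
```

The spacer is fully home in the corner nest, the latch is shut behind it, and I handed the job in at about 23 s. No verdict is reported.

**What I did:**
- **To the rail:** I pushed the spacer square against the rail with two spread fingertips. It lay flat there at fixture y ≈ 56 mm.
- **To the end stop:** I slid it along the rail and past the roller with a wide push on its +y end. The force rose to about 8 N with no further movement, so it was on the stop.
- **Latch:** I swung the red knob round in two pushes until it met its hard stop at about 8 N.
- **Clearing off:** I then backed the arm away.

**Last checks:**

| Check | Result |
|---|---|
| Spacer position | about (12.9, -66) mm from the top camera; (12, -65) is home, and the 1 mm difference is within camera accuracy |
| Latch angle | about 0.02 rad from both cameras |
| Bystanders | no pixels changed around the ring gauge, gauge blocks and blower; the bushing looked unmoved; the stylus case was not checked separately |
| Gripper | clear of everything |

**What disagreed:** the fingertips really ended about 26 mm above the height reported for the TCP. My first push passed over the spacer without touching it. I measured the offset in the side camera's range picture and corrected the working heights for it.

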